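Strip the nested sample cups and sort them by size

TASK

Take the nested stack of three steel sample cups apart and stand each cup upright in the rack row for its own size, next to the like cup already there. The medium cup is wedged tight in the large one: hook the large cup's flange under the lips of the bench gate to pull them apart. Work gently: set the cups down rather than drop them, do not force them in the gate or tip them over, and leave the cups already in the rows and the other things on the bench where they are.

Things in the scene. Friction and masses are not known exactly. Their poses are not given: they have to be found in the camera images.
- large_cup: Large steel cup, bottom of the stack, on the bench. Body 50 mm across, 50 mm tall; blue rim flange 66 mm across, z 44 to 50; 43 mm bore; about 150 g. Sprung shoes in the bore grip the medium cup: they part only under a straight pull of some 3 to 8 N over some 20 mm, more than this cup weighs, so lifting the medium cup brings it along. Once apart both are free. Origin: centre of underside, z up.
- medium_cup: Medium steel cup, wedged in the large one. Body 36 mm across, 72 mm tall, yellow collar 50 mm across at z 30 to 36; about 90 g. Nested, the collar rests on the large cup's rim: origin 20 mm above the large cup's, 36 mm of plain body clear above the collar. Origin: centre of underside, z up.
- small_cup: Small steel cup, loose in the medium one: it lifts straight out. Body 24 mm across, 62 mm tall, green collar 36 mm across at z 26 to 32; about 60 g. Nested, the collar rests on the medium cup's rim: origin 46 mm above the medium cup's, 30 mm of plain body clear above the collar; whole stack 128 mm tall. Origin: centre of underside, z up.
- gate: Gate screwed to the bench for pulling nested cups apart: two aluminium posts 61 mm tall, 40 mm long, inner faces at y = +/-38 mm, with orange lips over a straight slot along the gate's x, open at both ends; feet reach y = +/-77 mm. Fingers fit down the slot before and behind (in x) a cup at its centre, to take it by the body. Origin: centre of the slot, at bench height, z up.
- gate_lips (a point): Point midway between the gate's lips, 55 mm above the bench, level with their undersides. Lips 6 mm thick, 56 mm clear between them (y = +/-28 mm), flared ends reach x = +/-36 mm. A large cup on or a few mm over the bench slides in from either end with its flange under both lips, which then hold it down; the medium cup's collar and body pass between them. Axes as the gate's.
- rack: White base board of the rack, 270 x 300 x 4 mm, fixed, carries the three rows side by side. Origin: centre of underside, x along the rows.
- row_small: Row for small cups: shallow white tray with a green floor strip, fixed on the rack, 250 mm long (x), 92 mm wide (y); floor 4 mm above its origin, curbs 4 mm thick, 8 mm above the floor. The rows' order changes. One small cup already stands in its x > 0 half; the x < 0 half is free (a cup at x = -60 mm, y = 0 clears it). Origin: centre of underside.
- row_medium: Row for medium cups: shallow white tray with a yellow floor strip, fixed on the rack, 250 mm long (x), 92 mm wide (y); floor 4 mm above its origin, curbs 4 mm thick, 8 mm above the floor. The rows' order changes. One medium cup already stands in its x > 0 half; the x < 0 half is free (a cup at x = -60 mm, y = 0 clears it). Origin: centre of underside.
- row_large: Row for large cups: shallow white tray with a blue floor strip, fixed on the rack, 250 mm long (x), 92 mm wide (y); floor 4 mm above its origin, curbs 4 mm thick, 8 mm above the floor. The rows' order changes. One large cup already stands in its x > 0 half; the x < 0 half is free (a cup at x = -60 mm, y = 0 clears it). Origin: centre of underside.
- ref_small: A small cup of the same shape (24 mm body, 62 mm tall, 36 mm collar) that already stands in its row: leave it there. Origin: centre of underside.
- ref_medium: A medium cup of the same shape (36 mm body, 72 mm tall, 50 mm collar) that already stands in its row: leave it there. Origin: centre of underside.
- ref_large: A large cup of the same shape (50 mm body, 50 mm tall, 66 mm collar) that already stands in its row: leave it there. Origin: centre of underside.
- reagent_bottle: Bystander: amber bottle 60 mm diameter, 150 mm tall, far side of the bench. Origin: underside.
- petri_dish: Bystander: clear closed dish 94 mm diameter, 18 mm tall. Origin: underside.
- slide_box: Bystander: blue and white box of slides 82 x 102 x 36 mm. Origin: underside.
- spatula: Bystander: spatula about 180 mm long lying on the far side of the bench. Origin: under its middle.
Mind the look-alikes: they are no part of the job. Leave any red look-alike of the ref_small alone.

How it is judged:
By the outcome, as a careful person would: the job done as asked, in the order asked, and still so for the second after the job is handed in, with the robot touching nothing.
It also fails if it takes over 72 s, if anything falls off the work surface, if the arm or the gripper's body presses on something with over 40 N, if the wrist force passes 120 N, or if a joint passes its speed limit or range.

ROBOT

A 7-joint arm with a two-finger parallel gripper is mounted at the origin on the work surface. World frame = base frame: x ahead of the robot, y to its left, z up, the work surface at z = 0. Lengths are in m, angles in rad, forces in N, time in s.
With the tool pointing down it reaches from about 0.425 to 0.875 m from the base axis. Payload 4.7 kg.
Tool frame: the origin (TCP) lies at the very end of the fingers, on their centre line; the grasp point (between the pads) lies 19 mm behind it; y points along the fingers, x is the direction in which the jaws open and shut, and the axes are right-handed (so a half turn about y gives the same grasp; the last joint's range is limited). The gripper opens to 85 mm and grips with 20 to 120 N. Pads are 22 mm wide; open, the fingers measure 114 mm over their backs; the gripper's body (76 mm by 85 mm) begins 54 mm behind the grasp point. The pads swing forward as they close: fully open they stand 13 mm farther back than shut.
Start: joints at [1.243, 0.321, -0.07, 1.45, 0.023, 1.371, -0.057], TCP at [0.218, -0.612, 0.231] pointing down, gripper open.
Joint ranges: [-2.86, 2.86], [-0.3, 2.09], [-1.38, 1.24], [0.06, 2.45], [-1.56, 4.7], [0.09, 2.05], [-2.69, 2.69]. Speed limits (rad/s): [2.57, 2.57, 3.14, 3.14, 3.14, 3.14, 3.14].

INTERFACE

Orientations are given as a unit quaternion [x, y, z, w].
In Python, from workcell import env gives the robot as it stands.
- The arm moves only by the tool move_arm, never from a script. Its argument "targets" is a list of rows, each an object with "delta_rot": the turn, a rotation vector about the tool's x, y, z in units of 6 degrees (1.0 is 6 degrees), a list of three; "translation": the shift along the tool's x, y, z in units of 0.025 m (1.0 is 0.025 m), a list of three; "fingers": the opening, from 0 (shut) to 1 (fully open). In form: [{"delta_rot": [wx, wy, wz], "translation": [tx, ty, tz], "fingers": fingers}, ...]. A call has 1 to 20 rows; each row shifts and turns the pose as measured when the row begins, along the tool's axes as they then stand; what a row does not reach is not made up. A row lasts 1/12 s, in which the tool goes at most 41.7 mm and 7.16 degrees, less where a joint would pass 70% of its speed; a pose out of reach is approached as far as the arm can. A call with a number of a shift or a turn outside -1 to 1 is refused whole. A call with a gripper value outside its range is refused whole. The fingers move at their own pace and stop on an object; "force" is the grip in N (left out, the last holds). Time passes only in rows, so rows that do not move let the fingers close. It gives the time, the measured TCP pose, the force and the opening at its end, in the units of the state.
- env.get_obs(): the state, without advancing time (a new reading comes with each control period).
- env.camera(name): name is "side" or "top" or "wrist"; returns a dict with "color" (400x640x3 uint8, red, green, blue), "depth" (400x640 float32, m along the optical axis (not along the pixel's ray), 0 where there is no reading), "intrinsics" (3x3 intrinsics, pixels), "camera_from_world" (4x4, takes a point from world to camera coordinates). Camera axes: x right, y up, looking along -z (the intrinsics and any distortion apply to the point x, -y, -z); pixel columns grow to the right and rows downward; lengths in m; the calibration is good to about 2 mm. A picture is of the moment at which its call begins.
- env.finish_job(): hands the job in, once; it reports no verdict.
The state is a dict: "time_s": time; "joints": joint angles; "qvel": joint speeds; "effort": joint torques, N m; "ee_pos": TCP position; "orientation": TCP orientation; "force": force on the tool from outside, world axes, zero at the start; "ft_torque": the same for the moment, N m; "grip_width": finger opening in m.
Only numpy, scipy, OpenCV 4.12 (cv2) and the standard library are available. Lean on these libraries where they do the work, as an engineer would, in place of code of your own. Each camera call takes 0.05 s, during which the arm holds its last target.

## Working session

There is one attempt and no reset: what is moved stays moved. The work goes in short steps, Python scripts to look and compute and a tool call to move; the robot and the scene stay as the last step left them, time stands still between calls to the robot, and variables do not carry over. Pictures are saved under pics/ and viewed, and the job is handed in when it is done.

Besides the shell and the picture viewer there is one more tool, called after "Call:" by a JSON object that holds its "op" and its "data", one argument or row to a line. move_arm: Moves the arm, as the interface text tells. Shifts and turns lie within -1 to 1; 1 stands for 0.025 m of shift or 6 degrees of turn. Its arguments: {"type":"object","properties":{"targets":{"type":"array","items":{"type":"object","properties":{"delta_rot":{"type":"array","items":{"type":"number"}},"translation":{"type":"array","items":{"type":"number"}},"fingers":{"type":"number"}}}},"force":{"type":"number"}},"required":["targets"]}

```bash
ls; mkdir -p pics; cat > h.py <<'E'
import numpy as np, cv2, json
from scipy.spatial.transform import Rotation as R
from workcell import env
def snap(n,tag):
    c=env.camera(n); np.savez(f'{tag}.npz',**c); cv2.imwrite(f'pics/{tag}.png',c['color'][:,:,::-1]); return c
def load(tag): return dict(np.load(f'{tag}.npz'))
def ray(c,u,v):
    K=c['intrinsics'];T=np.linalg.inv(c['camera_from_world'])
    d=np.array([(u-K[0,2])/K[0,0],-(v-K[1,2])/K[1,1],-1.]); return T[:3,3],T[:3,:3]@d
def onplane(c,u,v,z):
    o,d=ray(c,u,v); return o+d*(z-o[2])/d[2]
def proj(c,p):
    q=c['camera_from_world']@np.r_[p,1]; K=c['intrinsics']; return K[0,0]*q[0]/-q[2]+K[0,2],K[1,1]*-q[1]/-q[2]+K[1,2]
def cloud(c):
    K=c['intrinsics'];d=c['depth'];v,u=np.mgrid[:d.shape[0],:d.shape[1]]
    P=np.stack([(u-K[0,2])/K[0,0]*d,-(v-K[1,2])/K[1,1]*d,-d,np.ones_like(d)],-1)
    return (P@np.linalg.inv(c['camera_from_world']).T)[...,:3]
E
python3 - <<'E'
from h import *
o=env.get_obs(); print({k:np.round(v,3) for k,v in o.items()})
for n in ['top','side','wrist']:
    c=snap(n,n+'0'); print(n,c['intrinsics'].round(1).tolist(),np.linalg.inv(c['camera_from_world']).round(3).tolist())
E
```

```text
pics
{'time_s': np.float64(0.0), 'joints': array([ 1.243,  0.322, -0.07 ,  1.452,  0.023,  1.371, -0.057]), 'qvel': array([ 0.   ,  0.   , -0.001, -0.001, -0.   ,  0.002, -0.   ]), 'effort': array([ 0.0000e+00, -4.9358e+01, -3.8200e-01, -3.1433e+01,  1.3000e-02,
        1.1000e-02,  0.0000e+00]), 'ee_pos': array([ 0.218, -0.612,  0.23 ]), 'orientation': array([-0.577,  0.408, -0.407,  0.578]), 'force': array([-0.68 , -0.004, -0.577]), 'ft_torque': array([-0.011,  0.001,  0.027]), 'grip_width': np.float64(0.085)}
top [[413.1, 0.0, 327.0], [0.0, 413.1, 196.1], [0.0, 0.0, 1.0]] [[0.006, 0.993, -0.117, 0.442], [-1.0, 0.005, -0.015, -0.0], [-0.015, 0.117, 0.993, 1.306], [0.0, 0.0, 0.0, 1.0]]
side [[505.7, 0.0, 326.8], [0.0, 505.7, 196.2], [0.0, 0.0, 1.0]] [[-0.709, 0.396, -0.584, -0.184], [-0.705, -0.371, 0.604, 0.784], [0.023, 0.84, 0.542, 0.802], [0.0, 0.0, 0.0, 1.0]]
wrist [[291.7, 0.0, 319.1], [0.0, 291.7, 200.2], [0.0, 0.0, 1.0]] [[0.337, 0.891, 0.305, 0.295], [-0.942, 0.32, 0.106, -0.584], [-0.003, -0.323, 0.946, 0.373], [0.0, 0.0, 0.0, 1.0]]
```

View pics/top0.png

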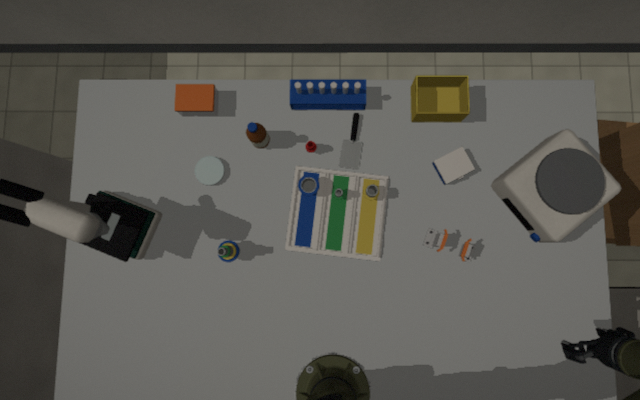

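View pics/side0.png

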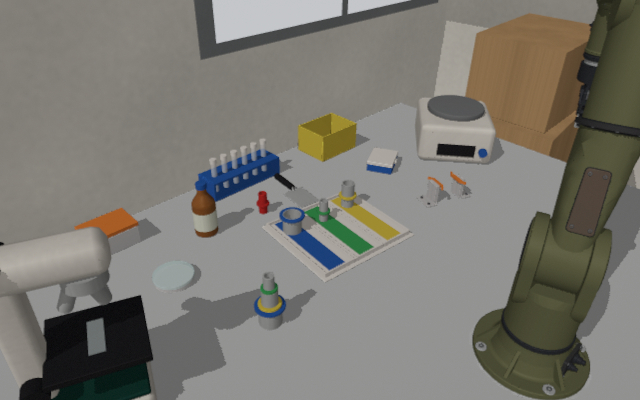

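View pics/wrist0.png

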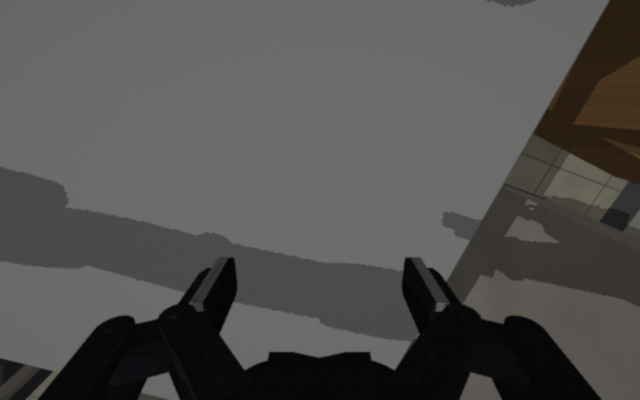

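The top view shows the stack at (229,251), the gate at (450,243), and the blue, green and yellow rows at about (308/338/370, 215), with their reference cups near the top end. A red look-alike stands at (311,147). Next I'll measure.

```bash
python3 - <<'E'
from h import *
t=load('top0');s=load('side0')
def crop(c,x0,x1,y0,y1,k,n): cv2.imwrite(n,cv2.resize(c['color'][y0:y1,x0:x1,::-1],None,fx=k,fy=k,interpolation=cv2.INTER_CUBIC))
crop(t,415,485,215,275,10,'pics/gate_t.png')
crop(s,410,480,160,220,10,'pics/gate_s.png')
rng={'blue':((100,120,40),(125,255,255)),'green':((45,100,30),(85,255,255)),'yellow':((20,100,40),(35,255,255)),'orange':((4,150,60),(18,255,255))}
for n,c in(('top',t),('side',s)):
    hsv=cv2.cvtColor(c['color'],cv2.COLOR_RGB2HSV); P=cloud(c)
    for k,(a,b) in rng.items():
        m=cv2.inRange(hsv,a,b); N,L,S,C=cv2.connectedComponentsWithStats(m)
        for i in range(1,N):
            if S[i,4]>=8:
                q=P[L==i]; print(n,k,S[i],C[i].round(1),'xyz med',np.median(q,0).round(3),'z',q[:,2].min().round(3),q[:,2].max().round(3))
E
```

```text
top blue [ 290   80   76   30 1755] [327.8  95.8] xyz med [0.902 0.018 0.056] z -0.004 1.306
top blue [248 123   9   9  67] [252.  126.9] xyz med [0.778 0.235 0.149] z 0.094 1.306
top blue [433 163  11  20  24] [438.  172.3] xyz med [ 0.67  -0.33   0.019] z 0.009 0.028
top blue [295 172  24  75 920] [306.1 213. ] xyz med [0.536 0.085 0.007] z -0.002 1.306
top blue [531 233   9   9  50] [534.9 237. ] xyz med [ 0.469 -0.601  0.06 ] z 0.047 1.306
top blue [219 241  20  21  80] [230.9 250.8] xyz med [0.424 0.306 0.048] z -0.003 1.306
top green [ 326  176   23   74 1014] [336.8 213.8] xyz med [ 0.535 -0.012  0.007] z -0.002 1.306
top green [221 246   9  12  40] [226.  251.1] xyz med [0.422 0.31  0.095] z 0.087 0.109
top green [131 251   5   6  13] [133.1 253.5] xyz med [0.41  0.602 0.059] z 0.057 0.063
top yellow [ 411   75   59   47 2644] [439.6  98. ] xyz med [ 0.912 -0.34   0.021] z -0.763 1.306
top yellow [ 356  179   23   75 1016] [366.7 219.4] xyz med [ 0.518 -0.104  0.007] z -0.001 1.306
top yellow [224 243  12  16  76] [230.6 250.4] xyz med [0.424 0.307 0.055] z 0.044 0.094
top or
[... 1290 characters left out ...]
 [326.4 136.2] xyz med [ 0.88  -0.314  0.053] z -0.323 0.802
side yellow [331 192  69  48 815] [366.5 217.5] xyz med [ 0.518 -0.101  0.007] z -0.002 0.802
side yellow [258 297  24  16 150] [269.7 306.2] xyz med [0.406 0.332 0.055] z 0.05 0.802
side orange [451 172  15  12  51] [457.2 178.6] xyz med [ 0.426 -0.386  0.059] z 0.056 0.064
side orange [429 177  14  13  34] [436.9 182.1] xyz med [ 0.451 -0.328  0.059] z 0.057 0.063
side orange [192 190  23  25 417] [202.8 203.3] xyz med [0.761 0.249 0.098] z 0.071 0.802
side orange [ 75 208  63  29 831] [111.6 222.3] xyz med [0.897 0.427 0.06 ] z -0.291 0.802
side orange [196 229  22   8  78] [206.7 233.3] xyz med [0.753 0.253 0.01 ] z 0.003 0.018
```

View pics/gate_t.png

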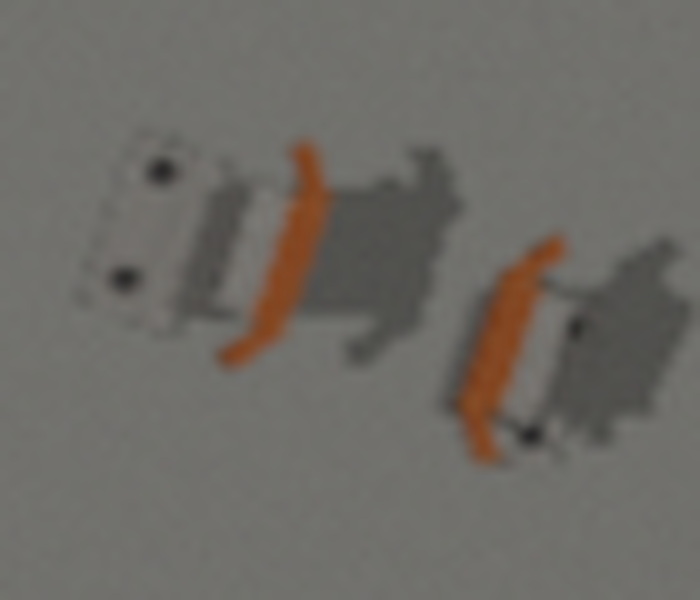

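View pics/gate_s.png

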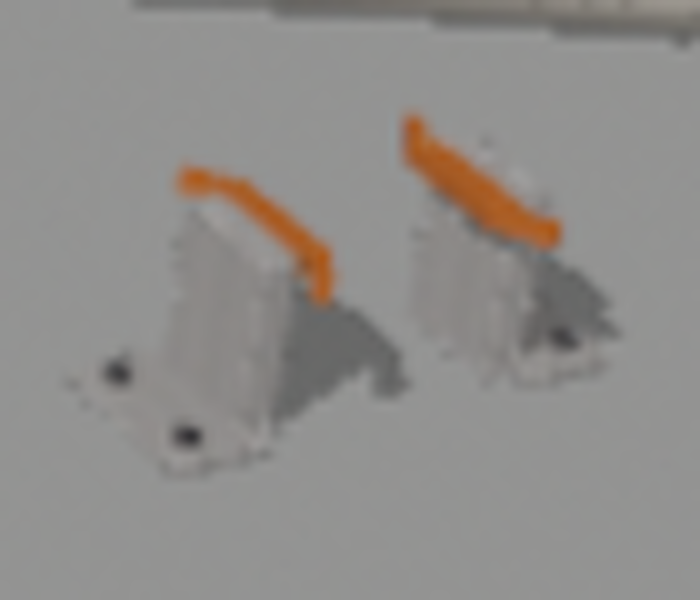

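```bash
python3 - <<'E'
from h import *
t=load('top0')
cv2.imwrite('pics/stack_t.png',cv2.resize(t['color'][225:275,200:260,::-1],None,fx=10,fy=10,interpolation=cv2.INTER_CUBIC))
E
```

```text
(no output)
```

View pics/stack_t.png

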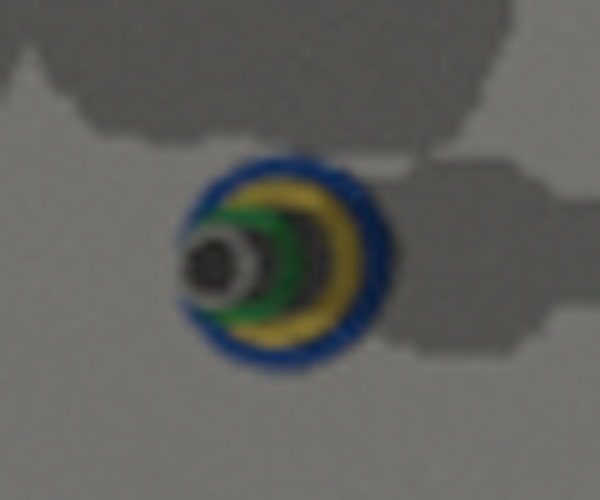

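```bash
python3 - <<'E'
from h import *
from scipy.optimize import least_squares
t=load('top0');s=load('side0')
def hsv(c): return cv2.cvtColor(c['color'],cv2.COLOR_RGB2HSV)
def mask(c,a,b,x0,y0,x1,y1):
    m=np.zeros(c['color'].shape[:2],np.uint8); m[y0:y1,x0:x1]=cv2.inRange(hsv(c),a,b)[y0:y1,x0:x1]; return m
# blue flange outer (union blue/yellow/green) top ring
for n,c,box in(('top',t,(212,236,246,266)),('side',s,(248,290,292,322))):
    m=mask(c,(100,120,40),(125,255,255),*box)
    pts=cv2.convexHull(cv2.findNonZero(m)).reshape(-1,2)
    (u,v),ax,an=cv2.fitEllipse(pts.astype(np.float32)); print(n,'blue',u,v,ax,[onplane(c,u,v,z).round(4).tolist() for z in(.047,.05)])
    xy=np.array([onplane(c,*p,.05 if n=='top' else .047)[:2] for p in pts])
    r=least_squares(lambda q:np.hypot(*(xy-q[:2]).T)-q[2],[.42,.31,.033],loss='soft_l1',f_scale=.001).x; print(' circle',r.round(4))
def tri(ua,ub):
    A=[];B=[]
    for c,p in((t,ua),(s,ub)):
        o,d=ray(c,*p);d/=np.linalg.norm(d);M=np.eye(3)-np.outer(d,d);A.append(M);B.append(M@o)
    x=np.linalg.solve(sum(A),sum(B)); return x.round(4),[np.linalg.norm(M@x-b).round(4) for M,b in zip(A,B)]
# lips
L=[]
for n,c,boxes in(('top',t,[(434,226,452,256),(456,234,474,266)]),('side',s,[(426,172,446,194),(448,168,470,188)])):
    for b in boxes:
        m=mask(c,(4,130,50),(18,255,255),*b); p=cv2.findNonZero(m).reshape(-1,2).astype(float)
        xy=np.array([onplane(c,*q,.061 if n=='top' else .059)[:2] for q in p])
        mu=xy.mean(0);U,S,V=np.linalg.svd(xy-mu); print(n,'lip',mu.round(4),'yaw',np.degrees(np.arctan(V[0,1]/V[0,0])).round(1),'ext',np.ptp((xy-mu)@V[0]).round(4),'px',p.mean(0).round(1)); L.append(p.mean(0))
print(tri(L[0],L[2]),tri(L[1],L[3]))
# rack: strips rows
for k,a,b,box in(('blue',(100,120,40),(125,255,255),(290,160,322,262)),('green',(45,100,30),(85,255,255),(322,165,352,262)),('yellow',(20,100,40),(35,255,255),(352,165,384,262))):
    m=mask(t,a,b,*box); cn=max(cv2.findContours(m,cv2.RETR_EXTERNAL,cv2.CHAIN_APPROX_NONE)[0],key=cv2.contourArea).reshape(-1,2)
    xy=np.array([onplane(t,*q,.008)[:2] for q in cn],np.float32); (cx,cy),wh,an=cv2.minAreaRect(xy); print(k,np.round((cx,cy),4),np.round(wh,4),an)
P=cloud(t);hh=hsv(t)
white=((hh[...,1]<40)&(hh[...,2]>150)).astype(np.uint8)*255; white[:160]=0;white[270:]=0;white[:,:280]=0;white[:,395:]=0
cn=cv2.findNonZero(white).reshape(-1,2); xy=np.array([onplane(t,*q,.008)[:2] for q in cn],np.float32);print('rack',cv2.minAreaRect(xy))
cv2.imwrite('pics/rack_t.png',cv2.resize(t['color'][150:270,270:400,::-1],None,fx=5,fy=5,interpolation=cv2.INTER_CUBIC))
E
```

```text
top blue 227.99740600585938 250.7637176513672 (20.196413040161133, 20.98719596862793) [[0.4218, 0.318, 0.047], [0.4218, 0.3172, 0.05]]
 circle [0.4219 0.3172 0.031 ]
side blue 269.5111999511719 305.072509765625 (23.738161087036133, 31.513286590576172) [[0.4187, 0.3214, 0.047], [0.4163, 0.3233, 0.05]]
 circle [0.4189 0.3212 0.0327]
top lip [ 0.4567 -0.3296] yaw -21.1 ext 0.0647 px [443.4 240.4]
top lip [ 0.4312 -0.3921] yaw -20.6 ext 0.0661 px [464.7 249.2]
side lip [ 0.4543 -0.3268] yaw -21.9 ext 0.0707 px [436.6 182.1]
side lip [ 0.4243 -0.3872] yaw -22.0 ext 0.071 px [457.2 178.6]
(array([ 0.4567, -0.331 ,  0.0561]), [np.float64(0.0001), np.float64(0.0001)]) (array([ 0.43  , -0.3954,  0.053 ]), [np.float64(0.0014), np.float64(0.0014)])
blue [0.5551 0.0877] [0.0639 0.2319] 83.79524993896484
green [ 0.544  -0.0121] [0.0463 0.2317] 83.75128936767578
yellow [ 0.5325 -0.1086] [0.0501 0.2345] 83.51228332519531Traceback (most recent call last):
  File "<stdin>", line 33, in <module>
AttributeError: 'NoneType' object has no attribute 'reshape'
```

```bash
python3 - <<'E'
from h import *
o=env.get_obs(); M=R.from_quat(o['orientation']).as_matrix(); print(M.round(3)); 
w=load('wrist0'); T=np.linalg.inv(w['camera_from_world']); print('cam in tool',(M.T@(T[:3,3]-o['ee_pos'])).round(3),(M.T@T[:3,:3]).round(3))
t=load('top0');P=cloud(t)
cv2.imwrite('pics/rack_t.png',cv2.resize(t['color'][150:270,270:400,::-1],None,fx=5,fy=5,interpolation=cv2.INTER_CUBIC))
E
```

```text
[[ 0.335 -0.001  0.942]
 [-0.942  0.001  0.335]
 [-0.001 -1.    -0.   ]]
cam in tool [-0.001 -0.142  0.082] [[ 1.    -0.002  0.001]
 [ 0.002  0.323 -0.946]
 [ 0.001  0.946  0.323]]
```

View pics/rack_t.png

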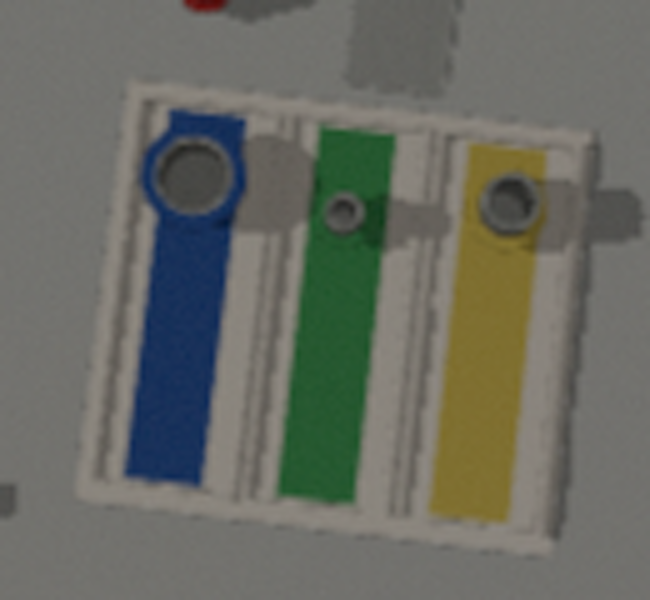

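Call:
{"op": "move_arm", "data": {
  "targets": [
    {"delta_rot": [0,0,0],"translation": [-0.45,0.11,0.96],"fingers": 1},
    {"delta_rot": [0,0,0],"translation": [-0.45,0.11,0.96],"fingers": 1},
    {"delta_rot": [0,0,0],"translation": [-0.45,0.11,0.96],"fingers": 1},
    {"delta_rot": [0,0,0],"translation": [-0.45,0.11,0.96],"fingers": 1},
    {"delta_rot": [0,0,0],"translation": [-0.45,0.11,0.96],"fingers": 1},
    {"delta_rot": [0,0,0],"translation": [-0.45,0.11,0.96],"fingers": 1},
    {"delta_rot": [0,0,0],"translation": [-0.45,0.11,0.96],"fingers": 1},
    {"delta_rot": [0,0,0],"translation": [-0.45,0.11,0.96],"fingers": 1},
    {"delta_rot": [0,0,0],"translation": [-0.45,0.11,0.96],"fingers": 1},
    {"delta_rot": [0,0,0],"translation": [-0.45,0.11,0.96],"fingers": 1},
    {"delta_rot": [0,0,0],"translation": [-0.45,0.11,0.96],"fingers": 1},
    {"delta_rot": [0,-1,0],"translation": [0,0,0],"fingers": 1},
    {"delta_rot": [0,-1,0],"translation": [0,0,0],"fingers": 1},
    {"delta_rot": [0,-1,0],"translation": [0,0,0],"fingers": 1},
    {"delta_rot": [0,-1,0],"translation": [0,0,0],"fingers": 1},
    {"delta_rot": [0,-1,0],"translation": [0,0,0],"fingers": 1},
    {"delta_rot": [0,-1,0],"translation": [0,0,0],"fingers": 1},
    {"delta_rot": [0,-1,0],"translation": [0,0,0],"fingers": 1},
    {"delta_rot": [0,-1,0],"translation": [0,0,0],"fingers": 1}
  ]
}}

```text
time_s: 1.73
ee_pos: [0.4314, -0.3927, 0.1899]
orientation: [-0.693, 0.129, -0.12, 0.699]
force: [-0.4, -1.1, 0.1]
grip_width: 0.0852
```

```bash
cat >> h.py <<'E'
def st():
    o=env.get_obs(); M=R.from_quat(o['orientation']).as_matrix()
    print('t',round(float(o['time_s']),2),'tcp',o['ee_pos'].round(4),'yaw',np.degrees(np.arctan2(M[1,0],M[0,0])).round(2),'down',M[:,1].round(3),'F',o['force'].round(2),'w',round(float(o['grip_width']),4)); return o,M
def plan(target,yaw=None,n=None):
    "rows: total shift in tool units (current axes), total yaw units"
    o,M=st(); d=M.T@(np.array(target)-o['ee_pos'])/.025
    print('shift units xyz',d.round(2), 'rot comp err (tool rotvec to straight down, units6deg)', end=' ')
    y=yaw if yaw is not None else np.degrees(np.arctan2(M[1,0],M[0,0]))
    c,s=np.cos(np.radians(y)),np.sin(np.radians(y)); G=np.array([[c,0,-s],[s,0,c],[0,-1,0]])
    print((R.from_matrix(M.T@G).as_rotvec(degrees=True)/6).round(3))
E
python3 - <<'E'
from h import *
st(); snap('wrist','w1'); print(env.get_obs()['joints'].round(2))
E
```

```text
t 1.73 tcp [ 0.4314 -0.3927  0.1899] yaw -20.24 down [-0.011  0.011 -1.   ] F [-0.44 -1.09  0.07] w 0.0852
[ 0.99  0.23 -0.34  1.66  0.08  1.28  0.28]
```

View pics/w1.png

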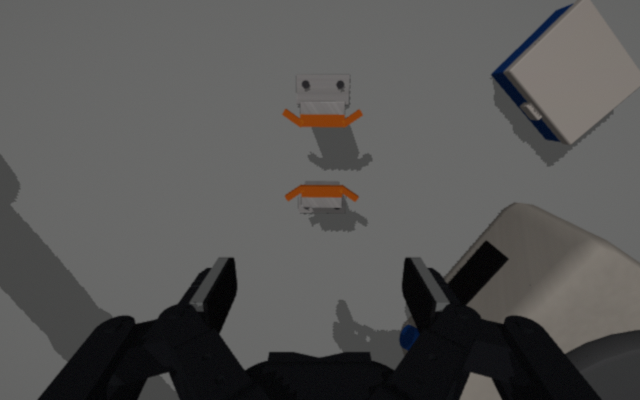

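```bash
cat >> h.py <<'E'
def gate(tag):
    c=load(tag); h=cv2.cvtColor(c['color'],cv2.COLOR_RGB2HSV); m=cv2.inRange(h,(4,130,50),(18,255,255))
    cam=np.linalg.inv(c['camera_from_world'])[:3,3]
    N,L,S,C=cv2.connectedComponentsWithStats(m); idx=[i for i in range(1,N) if S[i,4]>100]; idx=sorted(idx,key=lambda i:C[i][1])[:2]
    lines=[];mids=[]
    for j,i in enumerate(idx):
        for zz in (.055,.061):
            e=[]
            x0,x1=S[i,0],S[i,0]+S[i,2]; xm=(x0+x1)/2; w=(x1-x0)*.22
            for u in range(int(xm-w),int(xm+w)+1):
                vs=np.nonzero(L[:,u]==i)[0]; v=(vs.max()+.5) if j==0 else (vs.min()-.5); e.append(onplane(c,u,v,zz)[:2])
            e=np.array(e,np.float32); vx,vy,px,py=cv2.fitLine(e,cv2.DIST_HUBER,0,.01,.01).ravel()
            print(j,zz,'inner edge pt',np.round((px,py),4),'yaw',np.degrees(np.arctan(vy/vx)).round(2))
            lines.append((px,py,vx,vy))
        # end-to-end centre along x, at top plane
        a=onplane(c,x0-.5,C[i][1],.061)[:2];b=onplane(c,x1-.5,C[i][1],.061)[:2]; mids.append((a+b)/2); print('ends len',np.linalg.norm(a-b).round(4),'mid',mids[-1].round(4))
    print('cam',cam.round(3))
    return lines,mids
E
python3 - <<'E'
from h import *
L,m=gate('w1')
# upper lip edge (top or bottom), lower lip edge
yaw=np.mean([np.arctan(l[3]/l[2]) for l in L]); print('yaw',np.degrees(yaw))
nx=np.array([-np.sin(yaw),np.cos(yaw)]); ax=np.array([np.cos(yaw),np.sin(yaw)])
f=lambda l:np.dot(nx,l[:2])
for a in(0,1):
  for b in(2,3): print(a,b,'gap',f(L[a])-f(L[b]),'mid n',(f(L[a])+f(L[b]))/2)
mx=np.dot(ax,(m[0]+m[1])/2)
print('centre',(ax*mx+nx*(f(L[1])+f(L[2]))/2).round(4))
E
```

```text
0 0.055 inner edge pt [ 0.4536 -0.3351] yaw -20.09
0 0.061 inner edge pt [ 0.4516 -0.3339] yaw -20.09
ends len 0.071 mid [ 0.4547 -0.3283]
1 0.055 inner edge pt [ 0.4318 -0.3863] yaw -19.92
1 0.061 inner edge pt [ 0.4355 -0.3859] yaw -19.92
ends len 0.071 mid [ 0.4307 -0.3915]
cam [ 0.461 -0.316  0.333]
yaw -20.004568
0 2 gap 0.055589214 mid n -0.18747246
0 3 gap 0.05394247 mid n -0.1866491
1 2 gap 0.056033924 mid n -0.18725011
1 3 gap 0.054387182 mid n -0.18642674
centre [ 0.4425 -0.3604]
```

```bash
python3 - <<'E'
from h import *
plan([.50,-.06,.25],-20)
plan([.403,.272,.25],-20)
E
```

```text
t 1.78 tcp [ 0.4313 -0.3927  0.1898] yaw -19.97 down [-0.011  0.011 -1.   ] F [-0.1   0.46 -0.4 ] w 0.0854
shift units xyz [-2.   -2.29 13.46] rot comp err (tool rotvec to straight down, units6deg) [-0.067  0.004 -0.133]
t 1.78 tcp [ 0.4313 -0.3927  0.1898] yaw -19.97 down [-0.011  0.011 -1.   ] F [-0.1   0.46 -0.4 ] w 0.0854
shift units xyz [-10.18  -2.09  24.62] rot comp err (tool rotvec to straight down, units6deg) [-0.067  0.004 -0.133]
```

Call:
{"op": "move_arm", "data": {
  "targets": [
    {"delta_rot": [-0.067,0,-0.133],"translation": [-0.14,-0.16,0.96],"fingers": 1},
    {"delta_rot": [0,0,0],"translation": [-0.14,-0.16,0.96],"fingers": 1},
    {"delta_rot": [0,0,0],"translation": [-0.14,-0.16,0.96],"fingers": 1},
    {"delta_rot": [0,0,0],"translation": [-0.14,-0.16,0.96],"fingers": 1},
    {"delta_rot": [0,0,0],"translation": [-0.14,-0.16,0.96],"fingers": 1},
    {"delta_rot": [0,0,0],"translation": [-0.14,-0.16,0.96],"fingers": 1},
    {"delta_rot": [0,0,0],"translation": [-0.14,-0.16,0.96],"fingers": 1},
    {"delta_rot": [0,0,0],"translation": [-0.14,-0.16,0.96],"fingers": 1},
    {"delta_rot": [0,0,0],"translation": [-0.14,-0.16,0.96],"fingers": 1},
    {"delta_rot": [0,0,0],"translation": [-0.14,-0.16,0.96],"fingers": 1},
    {"delta_rot": [0,0,0],"translation": [-0.14,-0.16,0.96],"fingers": 1},
    {"delta_rot": [0,0,0],"translation": [-0.14,-0.16,0.96],"fingers": 1},
    {"delta_rot": [0,0,0],"translation": [-0.14,-0.16,0.96],"fingers": 1},
    {"delta_rot": [0,0,0],"translation": [-0.14,-0.16,0.96],"fingers": 1}
  ]
}}

```text
time_s: 2.95
ee_pos: [0.5043, -0.054, 0.2437]
orientation: [0.694, -0.143, 0.138, -0.692]
force: [-0.3, 0.6, -0.0]
grip_width: 0.0852
```

```bash
python3 - <<'E'
from h import *
snap('wrist','w2'); plan([.403,.272,.25],-20)
E
```

```text
t 3.0 tcp [ 0.5058 -0.0473  0.2449] yaw -22.49 down [-0.004  0.003 -1.   ] F [1.04 4.99 1.07] w 0.0854
shift units xyz [-8.69 -0.16 10.23] rot comp err (tool rotvec to straight down, units6deg) [-0.012 -0.414 -0.041]
```

View pics/w2.png

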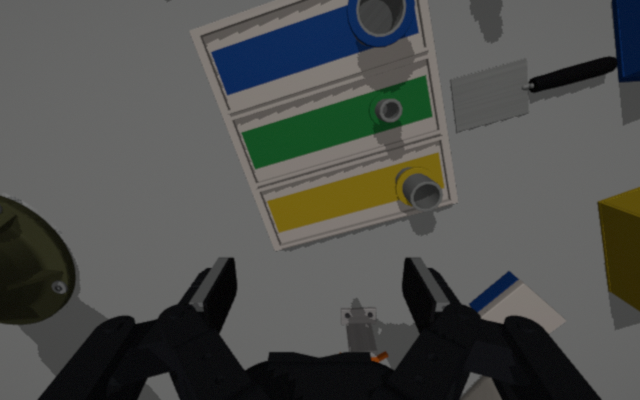

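```bash
python3 - <<'E'
from h import *
w=load('w2');t=load('top0')
for tag,c in (('w',w),('t',t)):
  h=cv2.cvtColor(c['color'],cv2.COLOR_RGB2HSV)
  for k,a,b in(('blue',(100,120,30),(125,255,255)),('green',(45,100,20),(85,255,255)),('yellow',(20,100,30),(35,255,255))):
    m=cv2.inRange(h,a,b)
    if tag=='w': m[:, :195]=0;m[:,450:]=0;m[250:]=0
    else: m[:160]=0;m[265:]=0;m[:,:285]=0;m[:,392:]=0
    cn=max(cv2.findContours(m,cv2.RETR_EXTERNAL,cv2.CHAIN_APPROX_NONE)[0],key=cv2.contourArea).reshape(-1,2)
    xy=np.array([onplane(c,*q,.008)[:2] for q in cn])
    ax=np.array([np.cos(np.radians(-6.3)),np.sin(np.radians(-6.3))]);ny=np.array([-ax[1],ax[0]])
    s=xy@ax;n=xy@ny; g=s<s.min()+.12
    nm=(n[g].min()+n[g].max())/2; sm=(s.min()+s.max())/2
    e1=xy[g&(n>nm+.012)]; 
    # yaw from side edges
    yaws=[]
    for side in (1,-1):
        gg=g&(side*(n-nm)>.012)&(s>s.min()+.01); q=np.polyfit(s[gg],n[gg],1)[0]; yaws.append(-6.3+np.degrees(np.arctan(q)))
    print(tag,k,'ctr',(ax*sm+ny*nm).round(4),'len',np.ptp(s).round(4),'wid',np.ptp(n[g]).round(4),'yaw',np.round(yaws,2),'slot(-60)',(ax*(s.min()+ (np.ptp(s)/2-.06))+ny*nm).round(4))
E
```

```text
w blue ctr [0.5529 0.0849] len 0.2352 wid 0.0487 yaw [-6.26 -6.28] slot(-60) [0.4932 0.0915]
w green ctr [ 0.542  -0.0106] len 0.2343 wid 0.0485 yaw [-6.28 -6.34] slot(-60) [ 0.4824 -0.004 ]
w yellow ctr [ 0.5315 -0.1059] len 0.2356 wid 0.0497 yaw [-6.17 -6.31] slot(-60) [ 0.4719 -0.0993]
t blue ctr [0.5546 0.083 ] len 0.232 wid 0.046 yaw [-6.41 -6.12] slot(-60) [0.4949 0.0896]
t green ctr [ 0.544 -0.012] len 0.2317 wid 0.0459 yaw [-6.31 -6.65] slot(-60) [ 0.4844 -0.0054]
t yellow ctr [ 0.5327 -0.1073] len 0.2344 wid 0.0476 yaw [-6.25 -6.27] slot(-60) [ 0.473  -0.1007]
```

Call:
{"op": "move_arm", "data": {
  "targets": [
    {"delta_rot": [0,-0.42,0],"translation": [-0.72,-0.02,0.85],"fingers": 1},
    {"delta_rot": [0,0,0],"translation": [-0.72,-0.02,0.85],"fingers": 1},
    {"delta_rot": [0,0,0],"translation": [-0.72,-0.02,0.85],"fingers": 1},
    {"delta_rot": [0,0,0],"translation": [-0.72,-0.02,0.85],"fingers": 1},
    {"delta_rot": [0,0,0],"translation": [-0.72,-0.02,0.85],"fingers": 1},
    {"delta_rot": [0,0,0],"translation": [-0.72,-0.02,0.85],"fingers": 1},
    {"delta_rot": [0,0,0],"translation": [-0.72,-0.02,0.85],"fingers": 1},
    {"delta_rot": [0,0,0],"translation": [-0.72,-0.02,0.85],"fingers": 1},
    {"delta_rot": [0,0,0],"translation": [-0.72,-0.02,0.85],"fingers": 1},
    {"delta_rot": [0,0,0],"translation": [-0.72,-0.02,0.85],"fingers": 1},
    {"delta_rot": [0,0,0],"translation": [-0.72,-0.02,0.85],"fingers": 1},
    {"delta_rot": [0,0,0],"translation": [-0.6,-0.02,0.8],"fingers": 1}
  ]
}}

```text
time_s: 4.0
ee_pos: [0.3923, 0.2748, 0.2511]
orientation: [0.695, -0.134, 0.134, -0.694]
force: [-0.6, -0.1, -0.5]
grip_width: 0.0855
```

```bash
python3 - <<'E'
from h import *
snap('wrist','w3'); plan([.403,.272,.25],-20)
E
```

```text
t 4.05 tcp [0.3901 0.2805 0.2516] yaw -21.49 down [-0.001  0.003 -1.   ] F [-2.8   3.42  0.32] w 0.0856
shift units xyz [ 0.61  0.06 -0.13] rot comp err (tool rotvec to straight down, units6deg) [-0.028 -0.249 -0.017]
```

View pics/w3.png

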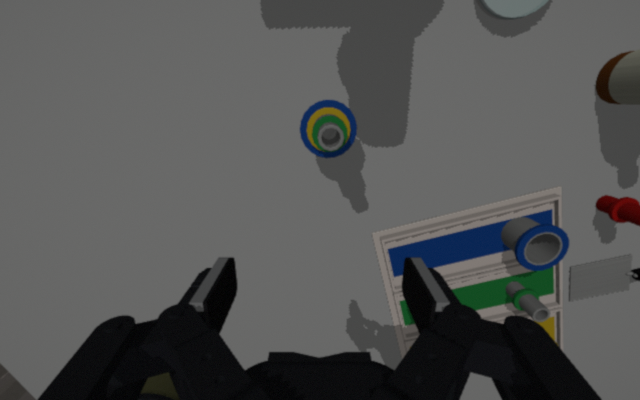

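```bash
cat >> h.py <<'E'
from scipy.optimize import least_squares
COL={'blue':((100,120,20),(125,255,255)),'green':((45,100,20),(85,255,255)),'yellow':((20,100,25),(35,255,255))}
def ring(c,k,z,box,guess,r0):
    h=cv2.cvtColor(c['color'],cv2.COLOR_RGB2HSV); m=cv2.inRange(h,*COL[k]); q=np.zeros_like(m);x0,y0,x1,y1=box;q[y0:y1,x0:x1]=m[y0:y1,x0:x1]
    hull=cv2.convexHull(cv2.findNonZero(q)).reshape(-1,2)
    xy=np.array([onplane(c,*p,z)[:2] for p in hull])
    r=least_squares(lambda q:np.hypot(*(xy-q[:2]).T)-q[2],[*guess,r0],loss='soft_l1',f_scale=.0007).x
    return r.round(4)
def tri(c1,p1,c2,p2):
    A=[];B=[]
    for c,p in((c1,p1),(c2,p2)):
        o,d=ray(c,*p);d/=np.linalg.norm(d);M=np.eye(3)-np.outer(d,d);A.append(M);B.append(M@o)
    return np.linalg.solve(sum(A),sum(B)).round(4)
E
python3 - <<'E'
from h import *
w=load('w3');bx=(290,90,366,165)
for k,z,r in(('blue',.05,.033),('yellow',.056,.025),('green',.098,.018)): print(k,ring(w,k,z,bx,(.42,.32),r),'expect',r)
P=cloud(w)
h=cv2.cvtColor(w['color'],cv2.COLOR_RGB2HSV)
for k in COL:
    m=cv2.inRange(h,*COL[k])>0; m[:90]=0;m[165:]=0;m[:,:290]=0;m[:,366:]=0
    print(k,np.percentile(P[m][:,2],[10,50,90]).round(4))
# rows height: low-x strip corners in w2 and top
E
```

```text
blue [0.4201 0.32   0.0321] expect 0.033
yellow [0.4201 0.32   0.0244] expect 0.025
green [0.4201 0.3199 0.0174] expect 0.018
blue [0.0488 0.0498 0.0508]
green [0.0967 0.0977 0.0988]
yellow [0.0548 0.0558 0.0569]
```

```bash
python3 - <<'E'
from h import *
w2=load('w2');w3=load('w3')
def corners(c,k,box):
    m=cv2.inRange(cv2.cvtColor(c['color'],cv2.COLOR_RGB2HSV),*COL[k]);q=np.zeros_like(m);x0,y0,x1,y1=box;q[y0:y1,x0:x1]=m[y0:y1,x0:x1]
    p=cv2.findNonZero(q).reshape(-1,2).astype(float); return p
a=corners(w2,'blue',(195,20,350,110));b=corners(w3,'blue',(375,200,500,290))
# near-end corners: min x & extreme
for f in (lambda p:p[np.argmin(p[:,0]+.3*p[:,1]*1)],lambda p:p[np.argmin(p[:,0]-.8*p[:,1])]):
    pa,pb=f(a),f(b); print(pa,pb,tri(w2,pa,w3,pb))
plan([.4201,.32,.16],-20)
E
```

```text
[212.  52.] [389. 249.] [0.4404 0.1215 0.0087]
[227.  93.] [394. 275.] [0.4344 0.0752 0.0074]
t 4.05 tcp [0.3901 0.2805 0.2516] yaw -21.49 down [-0.001  0.003 -1.   ] F [-2.8   3.42  0.32] w 0.0856
shift units xyz [0.55 3.67 1.9 ] rot comp err (tool rotvec to straight down, units6deg) [-0.028 -0.249 -0.017]
```

Floor height of 8 mm is confirmed by triangulating two views, and the stack sits at (0.420, 0.320) with its rings at the expected heights. Moving over it now.

Call:
{"op": "move_arm", "data": {
  "targets": [
    {"delta_rot": [0,-0.25,0],"translation": [0.14,0.9,0.47],"fingers": 1},
    {"delta_rot": [0,0,0],"translation": [0.14,0.9,0.47],"fingers": 1},
    {"delta_rot": [0,0,0],"translation": [0.14,0.9,0.47],"fingers": 1},
    {"delta_rot": [0,0,0],"translation": [0.14,0.9,0.47],"fingers": 1},
    {"delta_rot": [0,0,0],"translation": [0,0,0],"fingers": 1},
    {"delta_rot": [0,0,0],"translation": [0,0,0],"fingers": 1}
  ]
}}

```text
time_s: 4.55
ee_pos: [0.4207, 0.3241, 0.1595]
orientation: [-0.695, 0.123, -0.126, 0.698]
force: [-0.7, -0.7, 0.1]
grip_width: 0.0851
```

```bash
python3 - <<'E'
from h import *
plan([.4201,.32,.102],-20)
E
```

```text
t 4.55 tcp [0.4207 0.3241 0.1595] yaw -20.27 down [ 0.004  0.004 -1.   ] F [-0.73 -0.66  0.08] w 0.0851
shift units xyz [ 0.03  2.3  -0.17] rot comp err (tool rotvec to straight down, units6deg) [-0.045 -0.045  0.022]
```

Call:
{"op": "move_arm", "data": {
  "targets": [
    {"delta_rot": [-0.045,-0.045,0.022],"translation": [0.03,0.55,-0.17],"fingers": 1},
    {"delta_rot": [0,0,0],"translation": [0,0.6,0],"fingers": 1},
    {"delta_rot": [0,0,0],"translation": [0,0.6,0],"fingers": 1},
    {"delta_rot": [0,0,0],"translation": [0,0.45,0],"fingers": 1},
    {"delta_rot": [0,0,0],"translation": [0,0,0],"fingers": 0.6}
  ],
  "force": 30
}}

```text
time_s: 4.97
ee_pos: [0.4222, 0.316, 0.1048]
orientation: [0.697, -0.123, 0.127, -0.695]
force: [-0.8, -1.0, -0.1]
grip_width: 0.0752
```

```bash
python3 - <<'E'
from h import *
plan([.4201,.32,.102],-20)
E
```

```text
t 4.97 tcp [0.4222 0.316  0.1048] yaw -20.37 down [ 0.006 -0.003 -1.   ] F [-0.79 -1.   -0.15] w 0.0752
shift units xyz [-0.14  0.11  0.12] rot comp err (tool rotvec to straight down, units6deg) [ 0.004 -0.062  0.067]
```

Call:
{"op": "move_arm", "data": {
  "targets": [
    {"delta_rot": [0,-0.06,0.06],"translation": [-0.12,0.06,0.12],"fingers": 0.55},
    {"delta_rot": [0,0,0],"translation": [0,0,0],"fingers": 0.4},
    {"delta_rot": [0,0,0],"translation": [0,0,0],"fingers": 0},
    {"delta_rot": [0,0,0],"translation": [0,0,0],"fingers": 0},
    {"delta_rot": [0,0,0],"translation": [0,0,0],"fingers": 0},
    {"delta_rot": [0,0,0],"translation": [0,0,0],"fingers": 0},
    {"delta_rot": [0,0,0],"translation": [0,0,0],"fingers": 0},
    {"delta_rot": [0,0,0],"translation": [0,0,0],"fingers": 0}
  ]
}}

```text
time_s: 5.63
ee_pos: [0.4224, 0.3202, 0.107]
orientation: [-0.696, 0.121, -0.125, 0.697]
force: [-0.9, 0.2, -0.5]
grip_width: 0.023
```

```bash
python3 - <<'E'
from h import *
plan([.4201,.32,.102],-20)
E
```

```text
t 5.63 tcp [0.4224 0.3202 0.107 ] yaw -20.08 down [ 0.006  0.    -1.   ] F [-0.89  0.25 -0.5 ] w 0.023
shift units xyz [-0.08  0.2  -0.04] rot comp err (tool rotvec to straight down, units6deg) [-0.024 -0.014  0.055]
```

Call:
{"op": "move_arm", "data": {
  "targets": [
    {"delta_rot": [0,0,0],"translation": [0,-0.25,0],"fingers": 0},
    {"delta_rot": [0,0,0],"translation": [0,-0.4,0],"fingers": 0},
    {"delta_rot": [0,0,0],"translation": [0,-0.5,0],"fingers": 0},
    {"delta_rot": [0,0,0],"translation": [0,-0.7,0],"fingers": 0},
    {"delta_rot": [0,0,0],"translation": [0,-0.7,0],"fingers": 0},
    {"delta_rot": [0,0,0],"translation": [0,-0.7,0],"fingers": 0},
    {"delta_rot": [0,0,0],"translation": [0,-0.7,0],"fingers": 0},
    {"delta_rot": [0,0,0],"translation": [0,-0.4,0],"fingers": 0}
  ]
}}

```text
time_s: 6.3
ee_pos: [0.4201, 0.3205, 0.2249]
orientation: [-0.696, 0.121, -0.124, 0.697]
force: [-0.1, 0.9, 0.4]
grip_width: 0.0227
```

```bash
python3 - <<'E'
from h import *
snap('wrist','w4');snap('side','s4'); plan([.4824,-.004,.2],-20)
w=load('w4');bx=(260,100,400,300)
for k,z,r in(('blue',.05,.033),('yellow',.056,.025)): print(k,ring(w,k,z,bx,(.42,.32),r),'expect',r)
E
```

```text
t 6.4 tcp [0.4206 0.3208 0.2246] yaw -19.96 down [ 0.006  0.    -1.   ] F [ 0.34  0.12 -0.61] w 0.023
shift units xyz [  6.75   0.99 -11.37] rot comp err (tool rotvec to straight down, units6deg) [-0.023  0.007  0.053]
blue [0.4349 0.2435 0.0989] expect 0.033
yellow [0.4206 0.3208 0.0243] expect 0.025
```

View pics/w4.png

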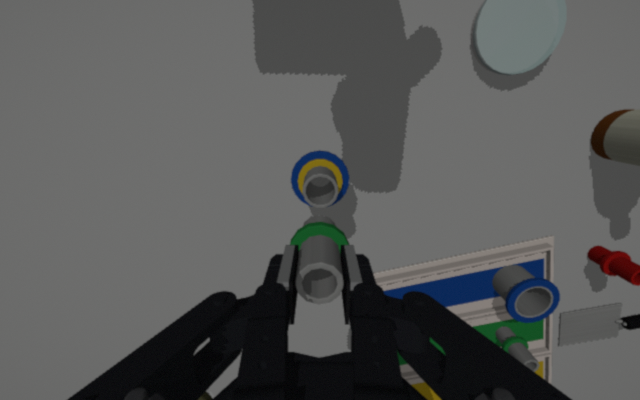

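Call:
{"op": "move_arm", "data": {
  "targets": [
    {"delta_rot": [-0.02,0,0.05],"translation": [0.3,0,-0.5],"fingers": 0},
    {"delta_rot": [0,0,0],"translation": [0.52,0,-0.87],"fingers": 0},
    {"delta_rot": [0,0,0],"translation": [0.52,0,-0.87],"fingers": 0},
    {"delta_rot": [0,0,0],"translation": [0.52,0,-0.87],"fingers": 0},
    {"delta_rot": [0,0,0],"translation": [0.52,0,-0.87],"fingers": 0},
    {"delta_rot": [0,0,0],"translation": [0.52,0,-0.87],"fingers": 0},
    {"delta_rot": [0,0,0],"translation": [0.52,0,-0.87],"fingers": 0},
    {"delta_rot": [0,0,0],"translation": [0.52,0,-0.87],"fingers": 0},
    {"delta_rot": [0,0,0],"translation": [0.52,0,-0.87],"fingers": 0},
    {"delta_rot": [0,0,0],"translation": [0.52,0,-0.87],"fingers": 0},
    {"delta_rot": [0,0,0],"translation": [0.52,0.2,-0.87],"fingers": 0},
    {"delta_rot": [0,0,0],"translation": [0.52,0.2,-0.87],"fingers": 0},
    {"delta_rot": [0,0,0],"translation": [0.4,0.2,-0.7],"fingers": 0},
    {"delta_rot": [0,0,0],"translation": [0.2,0.2,-0.4],"fingers": 0},
    {"delta_rot": [0,0,0],"translation": [0,0,0],"fingers": 0}
  ]
}}

```text
time_s: 7.65
ee_pos: [0.4747, -0.013, 0.1915]
orientation: [0.698, -0.127, 0.115, -0.696]
force: [-1.2, -1.1, -0.9]
grip_width: 0.0229
```

```bash
python3 - <<'E'
from h import *
plan([.4824,-.004,.06],-20)
E
```

```text
t 7.65 tcp [ 0.4747 -0.013   0.1915] yaw -19.65 down [-0.017  0.001 -1.   ] F [-1.16 -1.15 -0.93] w 0.0229
shift units xyz [0.25 5.25 0.47] rot comp err (tool rotvec to straight down, units6deg) [ 0.049  0.058 -0.153]
```

Call:
{"op": "move_arm", "data": {
  "targets": [
    {"delta_rot": [0.05,0.05,-0.15],"translation": [0.2,0.6,0.4],"fingers": 0},
    {"delta_rot": [0,0,0],"translation": [0.05,0.85,0.05],"fingers": 0},
    {"delta_rot": [0,0,0],"translation": [0,0.9,0],"fingers": 0},
    {"delta_rot": [0,0,0],"translation": [0,0.9,0],"fingers": 0},
    {"delta_rot": [0,0,0],"translation": [0,0.9,0],"fingers": 0},
    {"delta_rot": [0,0,0],"translation": [0,0.7,0],"fingers": 0},
    {"delta_rot": [0,0,0],"translation": [0,0.3,0],"fingers": 0},
    {"delta_rot": [0,0,0],"translation": [0,0,0],"fingers": 0}
  ]
}}

```text
time_s: 8.32
ee_pos: [0.4828, 0.0067, 0.0572]
orientation: [-0.695, 0.12, -0.119, 0.699]
force: [-0.2, 0.2, -0.9]
grip_width: 0.0228
```

```bash
python3 - <<'E'
from h import *
snap('side','s5');snap('wrist','w5')
plan([.4824,-.004,.049],-20)
c=load('s5');cv2.imwrite('pics/s5c.png',cv2.resize(c['color'][150:300,230:430,::-1],None,fx=4,fy=4,interpolation=cv2.INTER_CUBIC))
E
```

```text
t 8.42 tcp [0.4843 0.0063 0.059 ] yaw -19.52 down [ 0.003  0.005 -1.   ] F [ 0.25  0.77 -0.2 ] w 0.0228
shift units xyz [ 0.07  0.4  -0.42] rot comp err (tool rotvec to straight down, units6deg) [-0.053  0.08   0.008]
```

View pics/s5c.png

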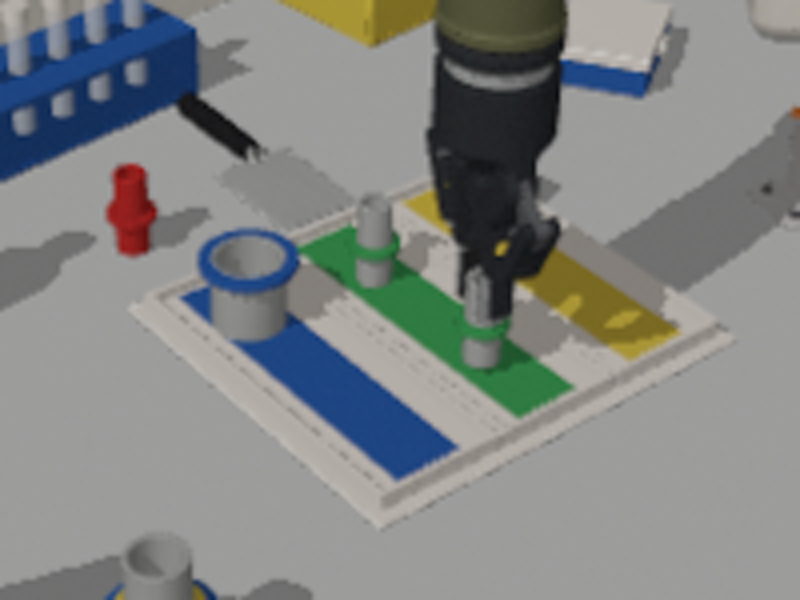

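Call:
{"op": "move_arm", "data": {
  "targets": [
    {"delta_rot": [-0.05,0.05,0],"translation": [0.05,0.03,-0.35],"fingers": 0},
    {"delta_rot": [0,0,0],"translation": [0,0.12,0],"fingers": 0},
    {"delta_rot": [0,0,0],"translation": [0,0.12,0],"fingers": 0},
    {"delta_rot": [0,0,0],"translation": [0,0,0],"fingers": 0}
  ]
}}

```text
time_s: 8.75
ee_pos: [0.4857, -0.0035, 0.0558]
orientation: [0.697, -0.119, 0.125, -0.696]
force: [-0.6, -0.2, -0.7]
grip_width: 0.0231
```

```bash
python3 - <<'E'
from h import *
plan([.4824,-.004,.049],-20)
E
```

```text
t 8.75 tcp [ 0.4857 -0.0035  0.0558] yaw -19.88 down [ 0.008 -0.003 -1.   ] F [-0.57 -0.18 -0.72] w 0.0231
shift units xyz [-0.12  0.27 -0.07] rot comp err (tool rotvec to straight down, units6deg) [-0.003  0.02   0.081]
```

Call:
{"op": "move_arm", "data": {
  "targets": [
    {"delta_rot": [0,0.02,0.08],"translation": [-0.05,0.1,0],"fingers": 0},
    {"delta_rot": [0,0,0],"translation": [0,0.1,0],"fingers": 0},
    {"delta_rot": [0,0,0],"translation": [0,0.05,0],"fingers": 0},
    {"delta_rot": [0,0,0],"translation": [0,0.05,0],"fingers": 0}
  ]
}}

```text
time_s: 9.08
ee_pos: [0.4856, -0.0035, 0.0488]
orientation: [-0.696, 0.123, -0.124, 0.696]
force: [-0.2, 0.5, -1.4]
grip_width: 0.0228
```

```bash
python3 - <<'E'
from h import *
plan([.4824,-.004,.049],-20)
E
```

```text
t 9.08 tcp [ 0.4856 -0.0035  0.0488] yaw -20.08 down [ 0.002 -0.    -1.   ] F [-0.17  0.46 -1.4 ] w 0.0228
shift units xyz [-0.11 -0.01 -0.06] rot comp err (tool rotvec to straight down, units6deg) [-0.006 -0.014  0.019]
```

Call:
{"op": "move_arm", "data": {
  "targets": [
    {"delta_rot": [0,0,0],"translation": [0,0.05,0],"fingers": 0},
    {"delta_rot": [0,0,0],"translation": [0,0.04,0],"fingers": 0}
  ]
}}

```text
time_s: 9.25
ee_pos: [0.4859, -0.0033, 0.0475]
orientation: [0.696, -0.123, 0.124, -0.696]
force: [-5.3, 0.8, 18.7]
grip_width: 0.0231
```

```bash
python3 - <<'E'
from h import *
snap('side','s6')
plan([.4824,-.004,.049],-20)
c=load('s6');cv2.imwrite('pics/s6c.png',cv2.resize(c['color'][190:260,310:410,::-1],None,fx=8,fy=8,interpolation=cv2.INTER_CUBIC))
E
```

```text
t 9.3 tcp [ 0.4858 -0.0033  0.0476] yaw -20.08 down [ 0.001 -0.001 -1.   ] F [-3.52  0.17  9.68] w 0.0227
shift units xyz [-0.12 -0.06 -0.07] rot comp err (tool rotvec to straight down, units6deg) [ 0.001 -0.013  0.015]
```

View pics/s6c.png

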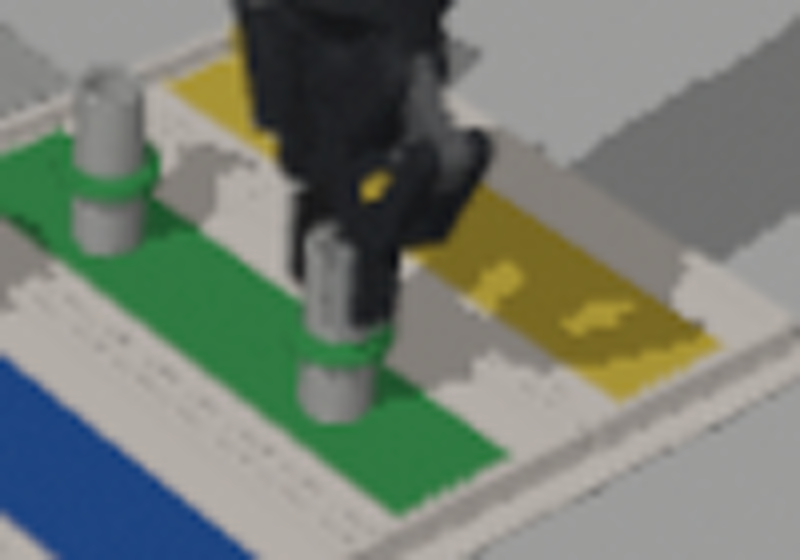

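Call:
{"op": "move_arm", "data": {
  "targets": [
    {"delta_rot": [0,0,0],"translation": [0,-0.02,0],"fingers": 0.35},
    {"delta_rot": [0,0,0],"translation": [0,0,0],"fingers": 0.5},
    {"delta_rot": [0,0,0],"translation": [0,0,0],"fingers": 0.6},
    {"delta_rot": [0,0,0],"translation": [0,0,0],"fingers": 0.6},
    {"delta_rot": [0,0,0],"translation": [0,-0.5,0],"fingers": 0.6},
    {"delta_rot": [0,0,0],"translation": [0,-0.9,0],"fingers": 0.6},
    {"delta_rot": [0,0,0],"translation": [0,-1,0],"fingers": 0.8},
    {"delta_rot": [0,0,0],"translation": [0,-1,0],"fingers": 1},
    {"delta_rot": [0,0,0],"translation": [0,-1,0],"fingers": 1}
  ]
}}

```text
time_s: 10.05
ee_pos: [0.481, -0.0019, 0.1589]
orientation: [-0.696, 0.126, -0.118, 0.697]
force: [0.1, -0.7, 0.5]
grip_width: 0.0844
```

```bash
python3 - <<'E'
from h import *
snap('wrist','w7')
plan([.4206,.3208,.16],-20)
E
```

```text
t 10.1 tcp [ 0.4844 -0.0018  0.1642] yaw -19.9 down [-0.002  0.002 -1.   ] F [ 2.26 -0.88  3.46] w 0.0855
shift units xyz [-6.79  0.2  11.26] rot comp err (tool rotvec to straight down, units6deg) [-0.01   0.016 -0.029]
```

View pics/w7.png

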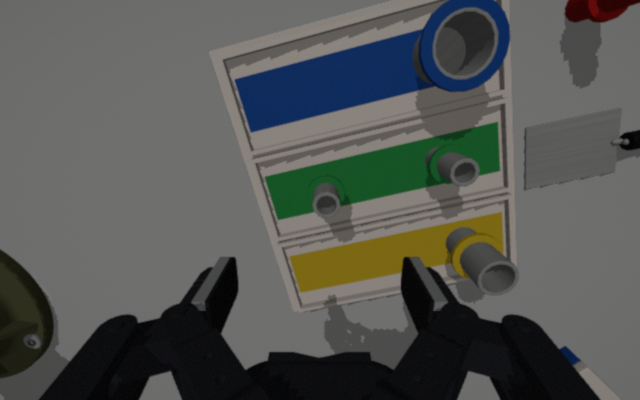

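The small cup stands upright in the green row at (326,195). Going back to the stack.

Call:
{"op": "move_arm", "data": {
  "targets": [
    {"delta_rot": [0,0,0],"translation": [-0.3,-0.2,0.5],"fingers": 1},
    {"delta_rot": [0,0,0],"translation": [-0.52,0,0.87],"fingers": 1},
    {"delta_rot": [0,0,0],"translation": [-0.52,0,0.87],"fingers": 1},
    {"delta_rot": [0,0,0],"translation": [-0.52,0,0.87],"fingers": 1},
    {"delta_rot": [0,0,0],"translation": [-0.52,0,0.87],"fingers": 1},
    {"delta_rot": [0,0,0],"translation": [-0.52,0,0.87],"fingers": 1},
    {"delta_rot": [0,0,0],"translation": [-0.52,0,0.87],"fingers": 1},
    {"delta_rot": [0,0,0],"translation": [-0.52,0,0.87],"fingers": 1},
    {"delta_rot": [0,0,0],"translation": [-0.52,0,0.87],"fingers": 1},
    {"delta_rot": [0,0,0],"translation": [-0.52,0,0.87],"fingers": 1},
    {"delta_rot": [0,0,0],"translation": [-0.52,0,0.87],"fingers": 1},
    {"delta_rot": [0,0,0],"translation": [-0.52,0,0.87],"fingers": 1},
    {"delta_rot": [0,0,0],"translation": [-0.45,0,0.7],"fingers": 1},
    {"delta_rot": [0,0,0],"translation": [-0.2,0,0.3],"fingers": 1},
    {"delta_rot": [0,0,0],"translation": [0,0,0],"fingers": 1}
  ]
}}

```text
time_s: 11.35
ee_pos: [0.4074, 0.3431, 0.1768]
orientation: [-0.696, 0.12, -0.12, 0.698]
force: [-1.0, 0.7, 0.3]
grip_width: 0.0853
```

```bash
python3 - <<'E'
from h import *
plan([.4206,.3208,.11],-20)
E
```

```text
t 11.35 tcp [0.4074 0.3431 0.1768] yaw -19.49 down [ 0.001  0.003 -1.   ] F [-1.05  0.74  0.33] w 0.0853
shift units xyz [ 0.79  2.67 -0.67] rot comp err (tool rotvec to straight down, units6deg) [-0.03   0.085 -0.001]
```

Call:
{"op": "move_arm", "data": {
  "targets": [
    {"delta_rot": [0,0.08,0],"translation": [0.6,0.4,-0.5],"fingers": 1},
    {"delta_rot": [0,0,0],"translation": [0.1,0.8,-0.1],"fingers": 1},
    {"delta_rot": [0,0,0],"translation": [0,0.8,0],"fingers": 1},
    {"delta_rot": [0,0,0],"translation": [0,0.5,0],"fingers": 1},
    {"delta_rot": [0,0,0],"translation": [0,0,0],"fingers": 1},
    {"delta_rot": [0,0,0],"translation": [0,0,0],"fingers": 1}
  ]
}}

```text
time_s: 11.85
ee_pos: [0.4155, 0.3246, 0.1135]
orientation: [-0.696, 0.121, -0.121, 0.698]
force: [0.6, -0.2, 0.9]
grip_width: 0.0852
```

```bash
python3 - <<'E'
from h import *
plan([.4206,.3208,.06],-20)
E
```

```text
t 11.85 tcp [0.4155 0.3246 0.1135] yaw -19.64 down [ 0.     0.002 -1.   ] F [ 0.56 -0.23  0.87] w 0.0852
shift units xyz [ 0.24  2.14 -0.08] rot comp err (tool rotvec to straight down, units6deg) [-0.023  0.06  -0.005]
```

Call:
{"op": "move_arm", "data": {
  "targets": [
    {"delta_rot": [0,0.06,0],"translation": [0.22,0.5,-0.08],"fingers": 1},
    {"delta_rot": [0,0,0],"translation": [0,0.55,0],"fingers": 1},
    {"delta_rot": [0,0,0],"translation": [0,0.5,0],"fingers": 0.8},
    {"delta_rot": [0,0,0],"translation": [0,0.3,0],"fingers": 0.7},
    {"delta_rot": [0,0,0],"translation": [0,0,0],"fingers": 0.65},
    {"delta_rot": [0,0,0],"translation": [0,0,0],"fingers": 0.65}
  ],
  "force": 50
}}

```text
time_s: 12.35
ee_pos: [0.4216, 0.321, 0.0643]
orientation: [-0.695, 0.123, -0.124, 0.698]
force: [0.3, -0.4, 0.0]
grip_width: 0.0556
```

```bash
python3 - <<'E'
from h import *
plan([.4206,.3208,.061],-20)
E
```

```text
t 12.35 tcp [0.4216 0.321  0.0643] yaw -20.09 down [ 0.002  0.003 -1.   ] F [ 0.34 -0.41  0.05] w 0.0556
shift units xyz [-0.04  0.13 -0.02] rot comp err (tool rotvec to straight down, units6deg) [-0.037 -0.015  0.011]
```

Call:
{"op": "move_arm", "data": {
  "targets": [
    {"delta_rot": [-0.03,0,0],"translation": [-0.04,0.06,-0.02],"fingers": 0.6},
    {"delta_rot": [0,0,0],"translation": [0,0,0],"fingers": 0.3},
    {"delta_rot": [0,0,0],"translation": [0,0,0],"fingers": 0.2},
    {"delta_rot": [0,0,0],"translation": [0,0,0],"fingers": 0.2},
    {"delta_rot": [0,0,0],"translation": [0,0,0],"fingers": 0.2},
    {"delta_rot": [0,0,0],"translation": [0,0,0],"fingers": 0.2},
    {"delta_rot": [0,0,0],"translation": [0,0,0],"fingers": 0.2}
  ]
}}

```text
time_s: 12.93
ee_pos: [0.4203, 0.3212, 0.0633]
orientation: [-0.696, 0.123, -0.124, 0.696]
force: [-0.4, 0.1, -1.3]
grip_width: 0.0349
```

```bash
python3 - <<'E'
from h import *
plan([.4206,.3208,.061],-20)
E
```

```text
t 12.93 tcp [0.4203 0.3212 0.0633] yaw -20.06 down [ 0.002  0.    -1.   ] F [-0.44  0.12 -1.26] w 0.0349
shift units xyz [ 0.02  0.09 -0.01] rot comp err (tool rotvec to straight down, units6deg) [-0.008 -0.01   0.016]
```

Call:
{"op": "move_arm", "data": {
  "targets": [
    {"delta_rot": [0,0,0],"translation": [0,-0.2,0],"fingers": 0.2},
    {"delta_rot": [0,0,0],"translation": [0,-0.4,0],"fingers": 0.2},
    {"delta_rot": [0,0,0],"translation": [0,-0.6,0],"fingers": 0.2},
    {"delta_rot": [0,0,0],"translation": [0,-0.8,0],"fingers": 0.2},
    {"delta_rot": [0,0,0],"translation": [0,-0.8,0],"fingers": 0.2},
    {"delta_rot": [0,0,0],"translation": [0,-0.8,0],"fingers": 0.2},
    {"delta_rot": [0,0,0],"translation": [0,-0.8,0],"fingers": 0.2},
    {"delta_rot": [0,0,0],"translation": [0,-0.4,0],"fingers": 0.2},
    {"delta_rot": [0,0,0],"translation": [0,0,0],"fingers": 0.2}
  ]
}}

```text
time_s: 13.68
ee_pos: [0.418, 0.3218, 0.1925]
orientation: [0.697, -0.122, 0.122, -0.696]
force: [0.4, 0.4, -2.5]
grip_width: 0.0349
```

```bash
python3 - <<'E'
from h import *
snap('wrist','w8')
plan([.53,-.392,.20],-20)
E
```

```text
t 13.73 tcp [0.4178 0.3216 0.1916] yaw -19.87 down [-0.    -0.001 -1.   ] F [ 0.18 -0.77 -2.12] w 0.0351
shift units xyz [ 13.92  -0.31 -25.32] rot comp err (tool rotvec to straight down, units6deg) [0.008 0.022 0.002]
```

View pics/w8.png

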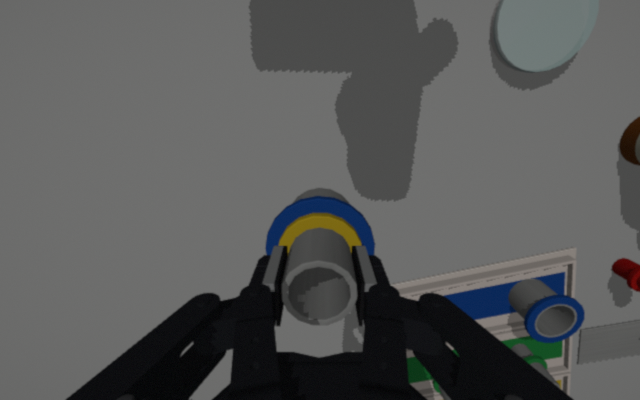

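Call:
{"op": "move_arm", "data": {
  "targets": [
    {"delta_rot": [0,0,0],"translation": [0.2,0,-0.4],"fingers": 0.2},
    {"delta_rot": [0,0,0],"translation": [0.45,0,-0.82],"fingers": 0.2},
    {"delta_rot": [0,0,0],"translation": [0.45,0,-0.82],"fingers": 0.2},
    {"delta_rot": [0,0,0],"translation": [0.45,0,-0.82],"fingers": 0.2},
    {"delta_rot": [0,0,0],"translation": [0.45,0,-0.82],"fingers": 0.2},
    {"delta_rot": [0,0,0],"translation": [0.45,0,-0.82],"fingers": 0.2},
    {"delta_rot": [0,0,0],"translation": [0.45,0,-0.82],"fingers": 0.2},
    {"delta_rot": [0,0,0],"translation": [0.45,0,-0.82],"fingers": 0.2},
    {"delta_rot": [0,0,0],"translation": [0.45,0,-0.82],"fingers": 0.2},
    {"delta_rot": [0,0,0],"translation": [0.45,0,-0.82],"fingers": 0.2},
    {"delta_rot": [0,0,0],"translation": [0.45,0,-0.82],"fingers": 0.2},
    {"delta_rot": [0,0,0],"translation": [0.45,0,-0.82],"fingers": 0.2},
    {"delta_rot": [0,0,0],"translation": [0.45,0,-0.82],"fingers": 0.2},
    {"delta_rot": [0,0,0],"translation": [0.45,0,-0.82],"fingers": 0.2},
    {"delta_rot": [0,0,0],"translation": [0.45,0,-0.82],"fingers": 0.2}
  ]
}}

```text
time_s: 14.98
ee_pos: [0.4591, -0.0236, 0.1729]
orientation: [0.699, -0.126, 0.107, -0.696]
force: [0.7, -0.6, -1.6]
grip_width: 0.0346
```

```bash
python3 - <<'E'
from h import *
plan([.53,-.392,.19],-20)
E
```

```text
t 14.98 tcp [ 0.4591 -0.0236  0.1729] yaw -19.01 down [-0.028  0.001 -1.   ] F [ 0.66 -0.58 -1.64] w 0.0346
shift units xyz [  7.46  -0.77 -13.02] rot comp err (tool rotvec to straight down, units6deg) [ 0.082  0.166 -0.251]
```

Call:
{"op": "move_arm", "data": {
  "targets": [
    {"delta_rot": [0.04,0.08,-0.12],"translation": [0.47,-0.1,-0.82],"fingers": 0.2},
    {"delta_rot": [0.04,0.08,-0.12],"translation": [0.47,-0.1,-0.82],"fingers": 0.2},
    {"delta_rot": [0,0,0],"translation": [0.47,-0.1,-0.82],"fingers": 0.2},
    {"delta_rot": [0,0,0],"translation": [0.47,-0.1,-0.82],"fingers": 0.2},
    {"delta_rot": [0,0,0],"translation": [0.47,-0.1,-0.82],"fingers": 0.2},
    {"delta_rot": [0,0,0],"translation": [0.47,-0.1,-0.82],"fingers": 0.2},
    {"delta_rot": [0,0,0],"translation": [0.47,-0.1,-0.82],"fingers": 0.2},
    {"delta_rot": [0,0,0],"translation": [0.47,-0.1,-0.82],"fingers": 0.2},
    {"delta_rot": [0,0,0],"translation": [0.47,-0.1,-0.82],"fingers": 0.2},
    {"delta_rot": [0,0,0],"translation": [0.47,0,-0.82],"fingers": 0.2},
    {"delta_rot": [0,0,0],"translation": [0.47,0,-0.82],"fingers": 0.2},
    {"delta_rot": [0,0,0],"translation": [0.47,0,-0.82],"fingers": 0.2},
    {"delta_rot": [0,0,0],"translation": [0.47,0,-0.82],"fingers": 0.2},
    {"delta_rot": [0,0,0],"translation": [0.47,0,-0.82],"fingers": 0.2},
    {"delta_rot": [0,0,0],"translation": [0.3,0,-0.6],"fingers": 0.2},
    {"delta_rot": [0,0,0],"translation": [0.1,0,-0.3],"fingers": 0.2},
    {"delta_rot": [0,0,0],"translation": [0,0,0],"fingers": 0.2}
  ]
}}

```text
time_s: 16.4
ee_pos: [0.5027, -0.3923, 0.1609]
orientation: [-0.692, 0.141, -0.109, 0.7]
force: [1.0, -0.3, -3.2]
grip_width: 0.0347
```

```bash
python3 - <<'E'
from h import *
snap('wrist','w9')
plan([.53,-.392,.08],-20)
E
```

```text
t 16.45 tcp [ 0.5026 -0.391   0.1607] yaw -20.26 down [-0.043  0.02  -0.999] F [-0.33  0.53 -3.24] w 0.0343
shift units xyz [1.19 3.17 0.33] rot comp err (tool rotvec to straight down, units6deg) [-0.042 -0.044 -0.453]
```

View pics/w9.png

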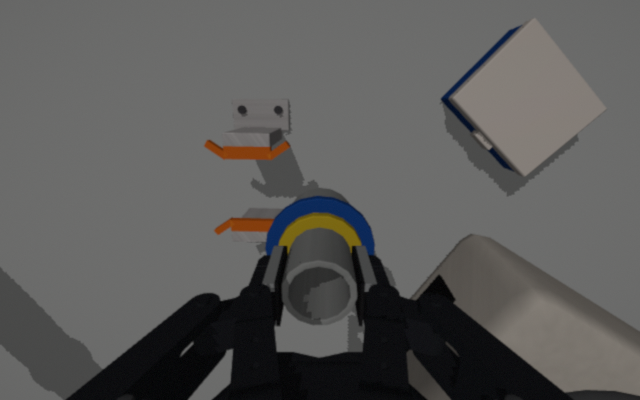

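```bash
python3 - <<'E'
from h import *
L,m=gate('w9')
yaw=np.mean([np.arctan(l[3]/l[2]) for l in L])
nx=np.array([-np.sin(yaw),np.cos(yaw)]);f=lambda l:np.dot(nx,l[:2]); print('yaw',np.degrees(yaw),'n',(f(L[1])+f(L[2]))/2,'gap',f(L[1])-f(L[2]))
# in-hand ring in tool frame
c=load('w9'); o,M=st(); 
h=cv2.cvtColor(c['color'],cv2.COLOR_RGB2HSV)
for k,off,r0 in (('blue',-.0133,.033),('yellow',-.0073,.025)):
    q=cv2.inRange(h,*COL[k]);b=np.zeros_like(q);b[185:300,255:385]=q[185:300,255:385]
    hull=cv2.convexHull(cv2.findNonZero(b)).reshape(-1,2); hull=hull[hull[:,1]<245]
    pts=[]
    for p in hull:
        O,d=ray(c,*p); O=M.T@(O-o['ee_pos']); d=M.T@d; a=O+d*((-off)-O[1])/d[1]; pts.append(a[[0,2]])
    pts=np.array(pts); r=least_squares(lambda q:np.hypot(*(pts-q[:2]).T)-r0,[0,0],loss='soft_l1',f_scale=.0007).x; print(k,'in tool x,z',r.round(4))
E
```

```text
0 0.055 inner edge pt [ 0.4506 -0.3347] yaw -21.61
0 0.061 inner edge pt [ 0.4527 -0.3343] yaw -21.61
ends len 0.0724 mid [ 0.4552 -0.3283]
1 0.055 inner edge pt [ 0.4251 -0.3839] yaw -19.11
1 0.061 inner edge pt [ 0.43   -0.3831] yaw -19.11
ends len 0.0548 mid [ 0.4245 -0.3885]
cam [ 0.537 -0.317  0.303]
yaw -20.359112 n -0.18397135 gap 0.056173787
t 16.45 tcp [ 0.5026 -0.391   0.1607] yaw -20.26 down [-0.043  0.02  -0.999] F [-0.33  0.53 -3.24] w 0.0343
blue in tool x,z [-0.0004 -0.0018]
yellow in tool x,z [-0.0003 -0.0015]
```

```bash
python3 - <<'E'
from h import *
plan([.5270,-.3896,.09],-20)
E
```

```text
t 16.45 tcp [ 0.5026 -0.391   0.1607] yaw -20.26 down [-0.043  0.02  -0.999] F [-0.33  0.53 -3.24] w 0.0343
shift units xyz [1.03 2.78 0.38] rot comp err (tool rotvec to straight down, units6deg) [-0.042 -0.044 -0.453]
```

Call:
{"op": "move_arm", "data": {
  "targets": [
    {"delta_rot": [-0.04,-0.04,-0.45],"translation": [0.5,0,0.2],"fingers": 0.2},
    {"delta_rot": [0,0,0],"translation": [0.5,0,0.15],"fingers": 0.2},
    {"delta_rot": [0,0,0],"translation": [0,0.6,0],"fingers": 0.2},
    {"delta_rot": [0,0,0],"translation": [0,0.8,0],"fingers": 0.2},
    {"delta_rot": [0,0,0],"translation": [0,0.8,0],"fingers": 0.2},
    {"delta_rot": [0,0,0],"translation": [0,0.5,0],"fingers": 0.2},
    {"delta_rot": [0,0,0],"translation": [0,0,0],"fingers": 0.2},
    {"delta_rot": [0,0,0],"translation": [0,0,0],"fingers": 0.2}
  ]
}}

```text
time_s: 17.12
ee_pos: [0.5315, -0.3758, 0.0887]
orientation: [-0.694, 0.119, -0.117, 0.7]
force: [0.6, 0.5, -2.3]
grip_width: 0.035
```

```bash
python3 - <<'E'
from h import *
plan([.5250,-.3889,.067],-20)
E
```

```text
t 17.12 tcp [ 0.5315 -0.3758  0.0887] yaw -19.26 down [-0.001  0.008 -1.   ] F [ 0.6   0.53 -2.27] w 0.035
shift units xyz [-0.07  0.87 -0.59] rot comp err (tool rotvec to straight down, units6deg) [-0.07   0.124 -0.038]
```

Call:
{"op": "move_arm", "data": {
  "targets": [
    {"delta_rot": [-0.07,0.12,-0.04],"translation": [-0.05,0.3,-0.55],"fingers": 0.2},
    {"delta_rot": [0,0,0],"translation": [0,0.35,0],"fingers": 0.2},
    {"delta_rot": [0,0,0],"translation": [0,0,0],"fingers": 0.2},
    {"delta_rot": [0,0,0],"translation": [0,0,0],"fingers": 0.2}
  ]
}}

```text
time_s: 17.45
ee_pos: [0.5263, -0.3899, 0.0739]
orientation: [0.697, -0.122, 0.124, -0.695]
force: [-0.2, 0.1, -2.3]
grip_width: 0.0347
```

```bash
python3 - <<'E'
from h import *
plan([.5250,-.3889,.066],-20)
E
```

```text
t 17.45 tcp [ 0.5263 -0.3899  0.0739] yaw -20.03 down [ 0.003 -0.004 -1.   ] F [-0.15  0.13 -2.29] w 0.0347
shift units xyz [-0.06  0.31  0.02] rot comp err (tool rotvec to straight down, units6deg) [ 0.022 -0.005  0.039]
```

Call:
{"op": "move_arm", "data": {
  "targets": [
    {"delta_rot": [0.02,0,0.04],"translation": [-0.06,0.2,0.02],"fingers": 0.2},
    {"delta_rot": [0,0,0],"translation": [0,0.1,0],"fingers": 0.2},
    {"delta_rot": [0,0,0],"translation": [0,0,0],"fingers": 0.2},
    {"delta_rot": [0,0,0],"translation": [0,0,0],"fingers": 0.2}
  ]
}}

```text
time_s: 17.78
ee_pos: [0.5254, -0.3898, 0.0669]
orientation: [0.697, -0.123, 0.124, -0.696]
force: [-0.0, -0.1, -2.0]
grip_width: 0.035
```

```bash
python3 - <<'E'
from h import *
snap('side','s10');snap('wrist','w10')
c=load('s10');cv2.imwrite('pics/s10c.png',cv2.resize(c['color'][130:230,360:490,::-1],None,fx=6,fy=6,interpolation=cv2.INTER_CUBIC))
plan([.4430,-.3590,.066],-20)
gate('w10')
E
```

```text
t 17.88 tcp [ 0.5255 -0.3898  0.0669] yaw -20.09 down [ 0.001 -0.001 -1.   ] F [-0.03  0.4  -2.69] w 0.0347
shift units xyz [-3.52  0.03  0.02] rot comp err (tool rotvec to straight down, units6deg) [ 0.005 -0.015  0.015]
0 0.055 inner edge pt [ 0.4459 -0.3341] yaw -20.02
0 0.061 inner edge pt [ 0.4479 -0.3324] yaw -20.02
ends len 0.0744 mid [ 0.4552 -0.3279]
1 0.055 inner edge pt [ 0.4332 -0.3869] yaw -20.02
1 0.061 inner edge pt [ 0.4341 -0.3826] yaw -20.02
ends len 0.0656 mid [ 0.4305 -0.3891]
cam [ 0.553 -0.311  0.209]
```

View pics/s10c.png

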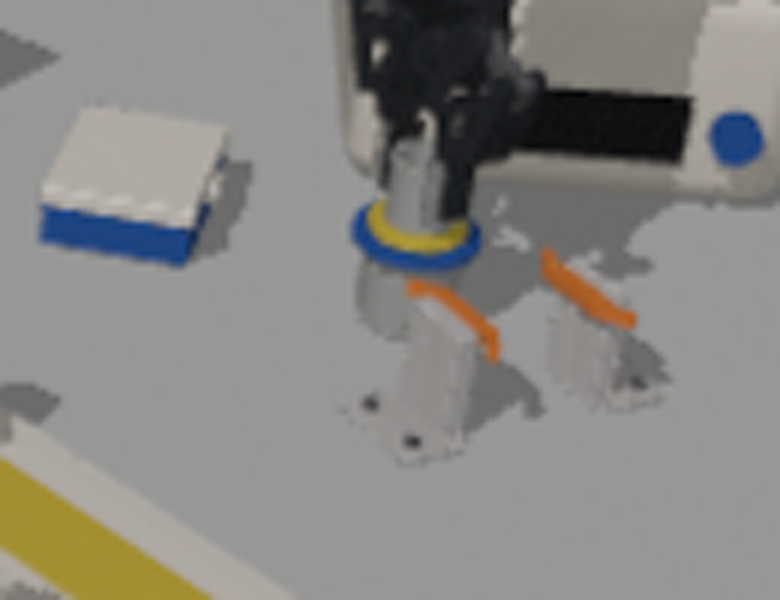

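View pics/w10.png

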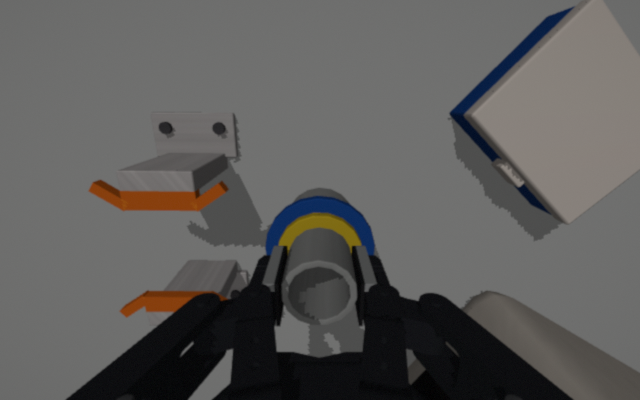

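Call:
{"op": "move_arm", "data": {
  "targets": [
    {"delta_rot": [0,0,0],"translation": [-0.2,0.02,0.02],"fingers": 0.2},
    {"delta_rot": [0,0,0],"translation": [-0.3,0,0],"fingers": 0.2},
    {"delta_rot": [0,0,0],"translation": [-0.3,0,0],"fingers": 0.2},
    {"delta_rot": [0,0,0],"translation": [-0.2,0,0],"fingers": 0.2},
    {"delta_rot": [0,0,0],"translation": [0,0,0],"fingers": 0.2}
  ]
}}

```text
time_s: 18.3
ee_pos: [0.4999, -0.3793, 0.0667]
orientation: [0.697, -0.123, 0.124, -0.696]
force: [0.5, 0.9, -2.2]
grip_width: 0.035
```

```bash
python3 - <<'E'
from h import *
plan([.4430,-.3590,.066],-20)
E
```

```text
t 18.3 tcp [ 0.4999 -0.3793  0.0667] yaw -20.05 down [ 0.001 -0.001 -1.   ] F [ 0.51  0.86 -2.2 ] w 0.035
shift units xyz [-2.41  0.02 -0.02] rot comp err (tool rotvec to straight down, units6deg) [ 0.006 -0.009  0.014]
```

Call:
{"op": "move_arm", "data": {
  "targets": [
    {"delta_rot": [0,0,0],"translation": [-0.25,0.01,-0.02],"fingers": 0.2},
    {"delta_rot": [0,0,0],"translation": [-0.3,0,0],"fingers": 0.2},
    {"delta_rot": [0,0,0],"translation": [-0.3,0,0],"fingers": 0.2},
    {"delta_rot": [0,0,0],"translation": [-0.3,0,0],"fingers": 0.2},
    {"delta_rot": [0,0,0],"translation": [0,0,0],"fingers": 0.2}
  ]
}}

```text
time_s: 18.72
ee_pos: [0.4691, -0.3689, 0.0667]
orientation: [0.697, -0.123, 0.124, -0.696]
force: [0.4, -0.3, -2.5]
grip_width: 0.0346
```

```bash
python3 - <<'E'
from h import *
plan([.4430,-.3590,.066],-20)
snap('wrist','w11')
E
```

```text
t 18.72 tcp [ 0.4691 -0.3689  0.0667] yaw -20.08 down [ 0.001 -0.002 -1.   ] F [ 0.4  -0.26 -2.47] w 0.0346
shift units xyz [-1.12  0.03  0.02] rot comp err (tool rotvec to straight down, units6deg) [ 0.012 -0.013  0.013]
```

View pics/w11.png

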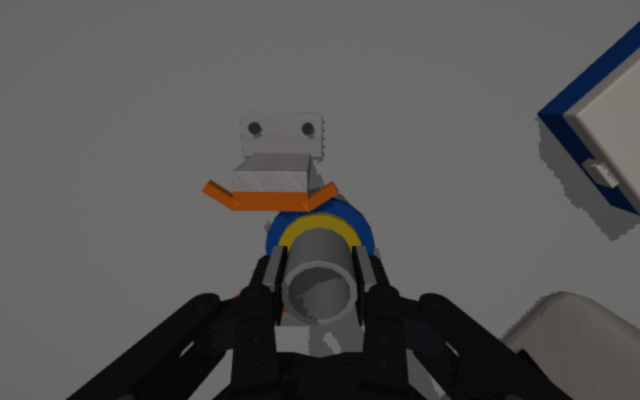

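The flange is sliding under the lip with no lateral force. Continuing to the gate's centre.

Call:
{"op": "move_arm", "data": {
  "targets": [
    {"delta_rot": [0,0,0],"translation": [-0.25,0.02,0.02],"fingers": 0.2},
    {"delta_rot": [0,0,0],"translation": [-0.3,0,0],"fingers": 0.2},
    {"delta_rot": [0,0,0],"translation": [-0.3,0,0],"fingers": 0.2},
    {"delta_rot": [0,0,0],"translation": [-0.2,0,0],"fingers": 0.2},
    {"delta_rot": [0,0,0],"translation": [0,0,0],"fingers": 0.2}
  ]
}}

```text
time_s: 19.18
ee_pos: [0.4435, -0.3587, 0.0664]
orientation: [0.697, -0.122, 0.124, -0.696]
force: [0.4, 0.3, -2.9]
grip_width: 0.0349
```

```bash
python3 - <<'E'
from h import *
plan([.4430,-.3590,.066],-20)
snap('wrist','w12')
snap('side','s12')
c=load('s12');cv2.imwrite('pics/s12c.png',cv2.resize(c['color'][130:230,360:490,::-1],None,fx=6,fy=6,interpolation=cv2.INTER_CUBIC))
E
```

```text
t 19.18 tcp [ 0.4435 -0.3587  0.0664] yaw -20.05 down [ 0.003 -0.002 -1.   ] F [ 0.42  0.29 -2.92] w 0.0349
shift units xyz [-0.01  0.02 -0.02] rot comp err (tool rotvec to straight down, units6deg) [ 0.011 -0.008  0.032]
```

View pics/w12.png

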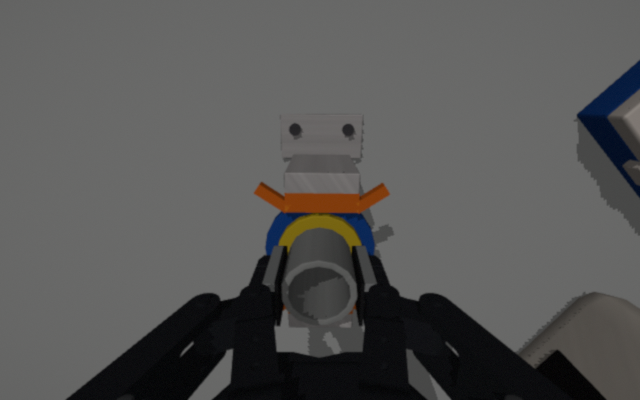

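View pics/s12c.png

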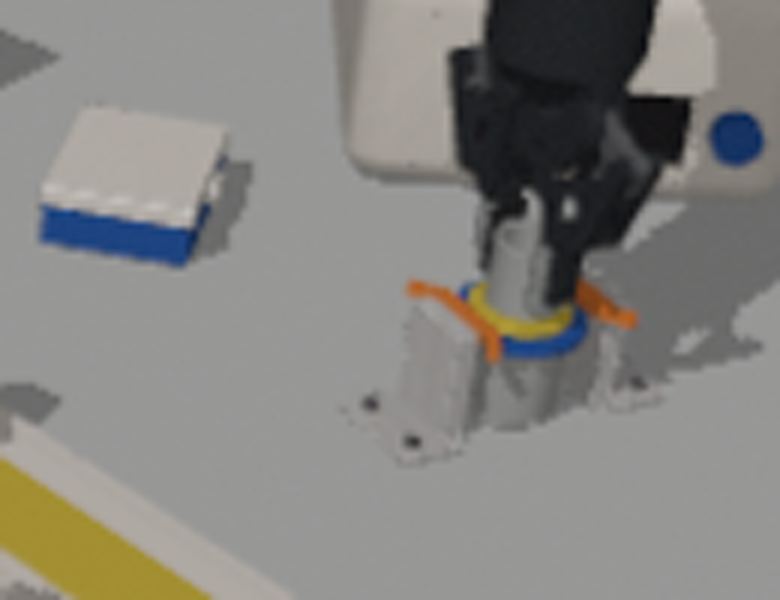

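Call:
{"op": "move_arm", "data": {
  "targets": [
    {"delta_rot": [0,0,0.03],"translation": [0,-0.05,0],"fingers": 0.2},
    {"delta_rot": [0,0,0],"translation": [0,-0.05,0],"fingers": 0.2},
    {"delta_rot": [0,0,0],"translation": [0,-0.05,0],"fingers": 0.2},
    {"delta_rot": [0,0,0],"translation": [0,-0.05,0],"fingers": 0.2}
  ]
}}

```text
time_s: 19.62
ee_pos: [0.4441, -0.3585, 0.0694]
orientation: [-0.696, 0.123, -0.123, 0.697]
force: [1.6, -1.4, -9.8]
grip_width: 0.0347
```

```bash
python3 - <<'E'
from h import *
plan([.4430,-.3590,.066],-20)
E
```

```text
t 19.62 tcp [ 0.4441 -0.3585  0.0694] yaw -20.02 down [-0.001  0.001 -1.   ] F [ 1.63 -1.43 -9.81] w 0.0347
shift units xyz [-0.03  0.14 -0.03] rot comp err (tool rotvec to straight down, units6deg) [-0.004 -0.003 -0.009]
```

Engaged, with Fz at −9.8 N including weight. I'll keep pulling slowly.

Call:
{"op": "move_arm", "data": {
  "targets": [
    {"delta_rot": [0,0,0],"translation": [-0.02,-0.07,-0.02],"fingers": 0.2},
    {"delta_rot": [0,0,0],"translation": [0,-0.07,0],"fingers": 0.2},
    {"delta_rot": [0,0,0],"translation": [0,-0.07,0],"fingers": 0.2},
    {"delta_rot": [0,0,0],"translation": [0,-0.07,0],"fingers": 0.2},
    {"delta_rot": [0,0,0],"translation": [0,-0.07,0],"fingers": 0.2}
  ]
}}

```text
time_s: 20.03
ee_pos: [0.4436, -0.3583, 0.0769]
orientation: [-0.696, 0.123, -0.122, 0.697]
force: [0.5, -1.8, -9.3]
grip_width: 0.0348
```

```bash
python3 - <<'E'
from h import *
plan([.4430,-.3590,.066],-20)
E
```

```text
t 20.03 tcp [ 0.4436 -0.3583  0.0769] yaw -19.99 down [-0.001  0.003 -1.   ] F [ 0.48 -1.83 -9.33] w 0.0348
shift units xyz [-0.01  0.44 -0.03] rot comp err (tool rotvec to straight down, units6deg) [-0.021  0.001 -0.015]
```

Call:
{"op": "move_arm", "data": {
  "targets": [
    {"delta_rot": [-0.02,0,0],"translation": [0,-0.08,-0.03],"fingers": 0.2},
    {"delta_rot": [0,0,0],"translation": [0,-0.08,0],"fingers": 0.2},
    {"delta_rot": [0,0,0],"translation": [0,-0.08,0],"fingers": 0.2},
    {"delta_rot": [0,0,0],"translation": [0,-0.08,0],"fingers": 0.2},
    {"delta_rot": [0,0,0],"translation": [0,-0.08,0],"fingers": 0.2},
    {"delta_rot": [0,0,0],"translation": [0,-0.08,0],"fingers": 0.2}
  ]
}}

```text
time_s: 20.53
ee_pos: [0.4441, -0.359, 0.0918]
orientation: [0.697, -0.123, 0.122, -0.696]
force: [-0.1, -0.5, -1.5]
grip_width: 0.0345
```

```bash
python3 - <<'E'
from h import *
plan([.4430,-.3590,.066],-20)
E
```

```text
t 20.53 tcp [ 0.4441 -0.359   0.0918] yaw -19.97 down [-0.001 -0.    -1.   ] F [-0.08 -0.55 -1.52] w 0.0345
shift units xyz [-0.04  1.03 -0.02] rot comp err (tool rotvec to straight down, units6deg) [ 0.004  0.005 -0.005]
```

Call:
{"op": "move_arm", "data": {
  "targets": [
    {"delta_rot": [0,0,0],"translation": [0,-0.2,0],"fingers": 0.2},
    {"delta_rot": [0,0,0],"translation": [0,-0.4,0],"fingers": 0.2},
    {"delta_rot": [0,0,0],"translation": [0,-0.7,0],"fingers": 0.2},
    {"delta_rot": [0,0,0],"translation": [0,-0.8,0],"fingers": 0.2},
    {"delta_rot": [0,0,0],"translation": [0,-0.8,0],"fingers": 0.2},
    {"delta_rot": [0,0,0],"translation": [0,-0.8,0],"fingers": 0.2},
    {"delta_rot": [0,0,0],"translation": [0,-0.4,0],"fingers": 0.2}
  ]
}}

```text
time_s: 21.12
ee_pos: [0.4456, -0.3596, 0.2078]
orientation: [0.698, -0.121, 0.124, -0.695]
force: [-0.2, -0.6, -0.2]
grip_width: 0.0348
```

```bash
python3 - <<'E'
from h import *
plan([.4719,-.0993,.19],-20)
snap('side','s13');snap('wrist','w13')
E
```

```text
t 21.12 tcp [ 0.4456 -0.3596  0.2078] yaw -19.93 down [ 0.004 -0.006 -1.   ] F [-0.17 -0.61 -0.21] w 0.0348
shift units xyz [-2.56  0.66 10.15] rot comp err (tool rotvec to straight down, units6deg) [0.039 0.012 0.053]
```

View pics/s13.png

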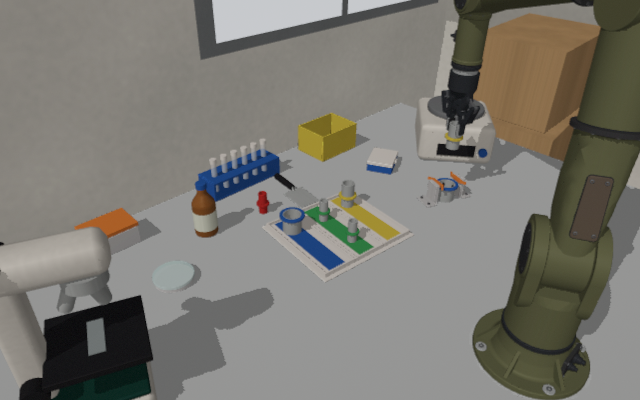

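View pics/w13.png

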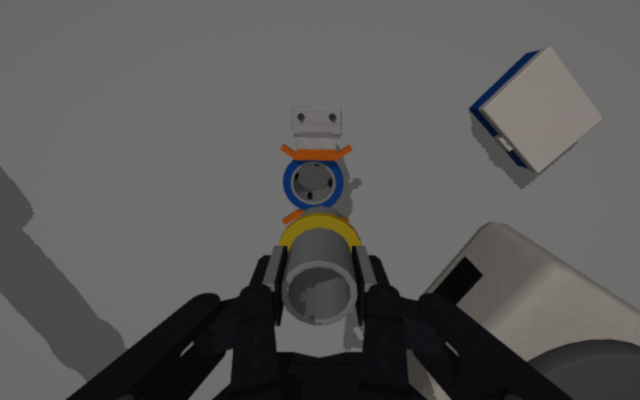

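Call:
{"op": "move_arm", "data": {
  "targets": [
    {"delta_rot": [0.04,0,0.05],"translation": [-0.15,0,0.5],"fingers": 0.2},
    {"delta_rot": [0,0,0],"translation": [-0.22,0,0.85],"fingers": 0.2},
    {"delta_rot": [0,0,0],"translation": [-0.22,0,0.85],"fingers": 0.2},
    {"delta_rot": [0,0,0],"translation": [-0.22,0,0.85],"fingers": 0.2},
    {"delta_rot": [0,0,0],"translation": [-0.22,0,0.85],"fingers": 0.2},
    {"delta_rot": [0,0,0],"translation": [-0.22,0,0.85],"fingers": 0.2},
    {"delta_rot": [0,0,0],"translation": [-0.22,0,0.85],"fingers": 0.2},
    {"delta_rot": [0,0,0],"translation": [-0.22,0,0.85],"fingers": 0.2},
    {"delta_rot": [0,0,0],"translation": [-0.22,0,0.85],"fingers": 0.2},
    {"delta_rot": [0,0,0],"translation": [-0.22,0.1,0.85],"fingers": 0.2},
    {"delta_rot": [0,0,0],"translation": [-0.22,0.1,0.75],"fingers": 0.2},
    {"delta_rot": [0,0,0],"translation": [-0.2,0.1,0.5],"fingers": 0.2},
    {"delta_rot": [0,0,0],"translation": [0,0,0.2],"fingers": 0.2},
    {"delta_rot": [0,0,0],"translation": [0,0,0],"fingers": 0.2}
  ]
}}

```text
time_s: 22.38
ee_pos: [0.4556, -0.0855, 0.1823]
orientation: [-0.692, 0.132, -0.11, 0.701]
force: [0.0, 0.4, -0.3]
grip_width: 0.0351
```

```bash
python3 - <<'E'
from h import *
plan([.4719,-.0993,.065],-20)
E
```

```text
t 22.38 tcp [ 0.4556 -0.0855  0.1823] yaw -19.7 down [-0.03   0.018 -0.999] F [ 0.05  0.39 -0.25] w 0.0351
shift units xyz [ 0.96  4.66 -0.33] rot comp err (tool rotvec to straight down, units6deg) [-0.063  0.048 -0.323]
```

Call:
{"op": "move_arm", "data": {
  "targets": [
    {"delta_rot": [-0.06,0.05,-0.32],"translation": [0.5,0.3,-0.2],"fingers": 0.2},
    {"delta_rot": [0,0,0],"translation": [0.35,0.8,-0.1],"fingers": 0.2},
    {"delta_rot": [0,0,0],"translation": [0,0.9,0],"fingers": 0.2},
    {"delta_rot": [0,0,0],"translation": [0,0.9,0],"fingers": 0.2},
    {"delta_rot": [0,0,0],"translation": [0,0.9,0],"fingers": 0.2},
    {"delta_rot": [0,0,0],"translation": [0,0.4,0],"fingers": 0.2},
    {"delta_rot": [0,0,0],"translation": [0,0,0],"fingers": 0.2},
    {"delta_rot": [0,0,0],"translation": [0,0,0],"fingers": 0.2}
  ]
}}

```text
time_s: 23.05
ee_pos: [0.4714, -0.1054, 0.0704]
orientation: [0.697, -0.126, 0.124, -0.695]
force: [0.1, 0.1, -0.2]
grip_width: 0.0348
```

```bash
python3 - <<'E'
from h import *
plan([.4719,-.0993,.054],-20)
E
```

```text
t 23.05 tcp [ 0.4714 -0.1054  0.0704] yaw -20.36 down [-0.003 -0.001 -1.   ] F [ 0.12  0.08 -0.2 ] w 0.0348
shift units xyz [-0.06  0.66  0.24] rot comp err (tool rotvec to straight down, units6deg) [ 0.021 -0.061 -0.026]
```

Call:
{"op": "move_arm", "data": {
  "targets": [
    {"delta_rot": [0.02,-0.06,-0.03],"translation": [-0.05,0.2,0.22],"fingers": 0.2},
    {"delta_rot": [0,0,0],"translation": [0,0.25,0],"fingers": 0.2},
    {"delta_rot": [0,0,0],"translation": [0,0.15,0],"fingers": 0.2},
    {"delta_rot": [0,0,0],"translation": [0,0,0],"fingers": 0.2}
  ]
}}

```text
time_s: 23.38
ee_pos: [0.4746, -0.1006, 0.0573]
orientation: [0.697, -0.121, 0.125, -0.696]
force: [-0.3, -0.5, -0.7]
grip_width: 0.0349
```

```bash
python3 - <<'E'
from h import *
plan([.4719,-.0993,.0513],-20)
E
```

```text
t 23.38 tcp [ 0.4746 -0.1006  0.0573] yaw -20.05 down [ 0.006 -0.003 -1.   ] F [-0.34 -0.53 -0.72] w 0.0349
shift units xyz [-0.12  0.24  0.01] rot comp err (tool rotvec to straight down, units6deg) [ 0.004 -0.008  0.059]
```

Call:
{"op": "move_arm", "data": {
  "targets": [
    {"delta_rot": [0,0,0.06],"translation": [0,0.08,0],"fingers": 0.2},
    {"delta_rot": [0,0,0],"translation": [0,0.08,0],"fingers": 0.2},
    {"delta_rot": [0,0,0],"translation": [0,0.05,0],"fingers": 0.2},
    {"delta_rot": [0,0,0],"translation": [0,0.03,0],"fingers": 0.2}
  ]
}}

```text
time_s: 23.72
ee_pos: [0.4759, -0.1009, 0.0522]
orientation: [0.697, -0.122, 0.124, -0.696]
force: [0.1, 0.3, -1.3]
grip_width: 0.0348
```

```bash
python3 - <<'E'
from h import *
plan([.4719,-.0993,.0513],-20)
E
```

```text
t 23.72 tcp [ 0.4759 -0.1009  0.0522] yaw -20.03 down [ 0.002 -0.002 -1.   ] F [ 0.12  0.28 -1.26] w 0.0348
shift units xyz [-0.17  0.04  0.  ] rot comp err (tool rotvec to straight down, units6deg) [ 0.008 -0.006  0.022]
```

Call:
{"op": "move_arm", "data": {
  "targets": [
    {"delta_rot": [0,0,0.02],"translation": [0,0.04,0],"fingers": 0.2},
    {"delta_rot": [0,0,0],"translation": [0,0.02,0],"fingers": 0.2}
  ]
}}

```text
time_s: 23.88
ee_pos: [0.4761, -0.101, 0.0509]
orientation: [0.697, -0.123, 0.123, -0.696]
force: [-1.9, 1.2, 4.8]
grip_width: 0.0346
```

```bash
python3 - <<'E'
from h import *
plan([.4719,-.0993,.0513],-20)
E
```

```text
t 23.88 tcp [ 0.4761 -0.101   0.0509] yaw -20.04 down [-0.    -0.001 -1.   ] F [-1.89  1.17  4.84] w 0.0346
shift units xyz [-0.18 -0.01  0.01] rot comp err (tool rotvec to straight down, units6deg) [ 0.01  -0.007  0.002]
```

Contact at 4.8 N. Releasing the medium cup.

Call:
{"op": "move_arm", "data": {
  "targets": [
    {"delta_rot": [0,0,0],"translation": [0,0,0],"fingers": 0.5},
    {"delta_rot": [0,0,0],"translation": [0,0,0],"fingers": 0.7},
    {"delta_rot": [0,0,0],"translation": [0,0,0],"fingers": 0.75},
    {"delta_rot": [0,0,0],"translation": [0,0,0],"fingers": 0.75},
    {"delta_rot": [0,0,0],"translation": [0,-0.5,0],"fingers": 0.75},
    {"delta_rot": [0,0,0],"translation": [0,-0.9,0],"fingers": 0.75},
    {"delta_rot": [0,0,0],"translation": [0,-1,0],"fingers": 0.9},
    {"delta_rot": [0,0,0],"translation": [0,-1,0],"fingers": 1},
    {"delta_rot": [0,0,0],"translation": [0,-1,0],"fingers": 1},
    {"delta_rot": [0,0,0],"translation": [0,-0.6,0],"fingers": 1}
  ]
}}

```text
time_s: 24.72
ee_pos: [0.4735, -0.0991, 0.1813]
orientation: [-0.696, 0.125, -0.12, 0.697]
force: [0.9, -0.7, -0.6]
grip_width: 0.0857
```

```bash
python3 - <<'E'
from h import *
snap('wrist','w14');snap('side','s14')
w=load('w13')
h=cv2.cvtColor(w['color'],cv2.COLOR_RGB2HSV); 
r=ring(w,'blue',.05,(278,155,348,212),(.4425,-.36),.033); print('large in gate',r, 'rel gate', ((r[:2]-[.4425,-.3604])@np.array([[.9397,.342],[-.342,.9397]])).round(4))
plan([.4425,-.36,.16],-20)
E
```

```text
large in gate [ 0.4403 -0.3584  0.0321] rel gate [-0.0028  0.0011]
t 24.82 tcp [ 0.4747 -0.0994  0.1819] yaw -19.9 down [-0.003  0.002 -1.   ] F [0.01 0.29 0.01] w 0.0856
shift units xyz [  2.34   0.86 -10.24] rot comp err (tool rotvec to straight down, units6deg) [-0.004  0.016 -0.036]
```

View pics/w14.png

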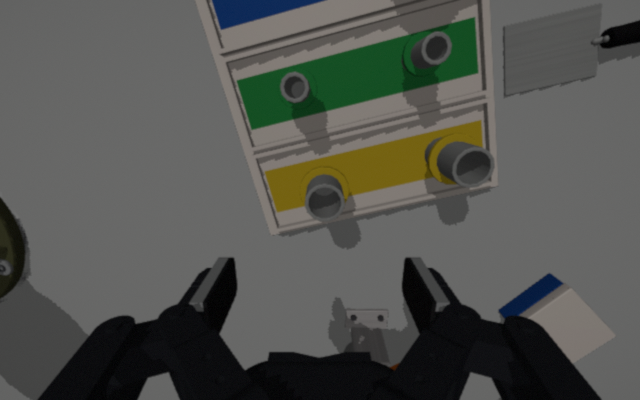

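View pics/s14.png

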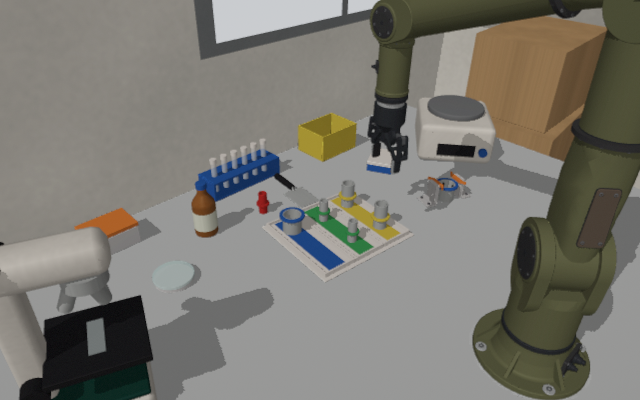

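Medium and small cups stand in their rows at (324,195) and (295,88). Back to the gate for the large one.

Call:
{"op": "move_arm", "data": {
  "targets": [
    {"delta_rot": [0,0,0],"translation": [0.12,0,-0.5],"fingers": 1},
    {"delta_rot": [0,0,0],"translation": [0.22,0,-0.88],"fingers": 1},
    {"delta_rot": [0,0,0],"translation": [0.22,0,-0.88],"fingers": 1},
    {"delta_rot": [0,0,0],"translation": [0.22,0,-0.88],"fingers": 1},
    {"delta_rot": [0,0,0],"translation": [0.22,0,-0.88],"fingers": 1},
    {"delta_rot": [0,0,0],"translation": [0.22,0,-0.88],"fingers": 1},
    {"delta_rot": [0,0,0],"translation": [0.22,0,-0.88],"fingers": 1},
    {"delta_rot": [0,0,0],"translation": [0.22,0,-0.88],"fingers": 1},
    {"delta_rot": [0,0,0],"translation": [0.22,0,-0.88],"fingers": 1},
    {"delta_rot": [0,0,0],"translation": [0.22,0,-0.88],"fingers": 1},
    {"delta_rot": [0,0,0],"translation": [0.22,0,-0.88],"fingers": 1},
    {"delta_rot": [0,0,0],"translation": [0.2,0,-0.7],"fingers": 1},
    {"delta_rot": [0,0,0],"translation": [0.1,0,-0.3],"fingers": 1},
    {"delta_rot": [0,0,0],"translation": [0,0,0],"fingers": 1}
  ]
}}

```text
time_s: 25.98
ee_pos: [0.4452, -0.3707, 0.1794]
orientation: [-0.696, 0.122, -0.116, 0.699]
force: [0.5, -0.1, -0.2]
grip_width: 0.0854
```

```bash
python3 - <<'E'
from h import *
snap('wrist','w15')
plan([.4425,-.36,.16],-20)
E
```

```text
t 26.03 tcp [ 0.4454 -0.3697  0.1793] yaw -19.33 down [-0.008  0.006 -1.   ] F [0.42 0.02 0.01] w 0.0858
shift units xyz [-0.23  0.78  0.33] rot comp err (tool rotvec to straight down, units6deg) [-0.029  0.111 -0.096]
```

View pics/w15.png

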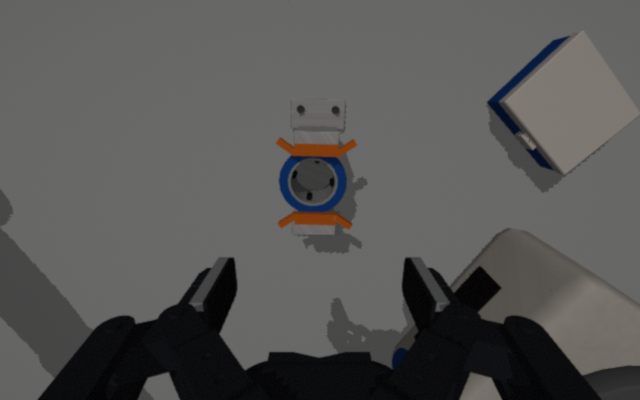

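```bash
python3 - <<'E'
from h import *
c=load('w15');h=cv2.cvtColor(c['color'],cv2.COLOR_RGB2HSV);m=cv2.inRange(h,*COL['blue']);b=np.zeros_like(m);b[145:220,270:355]=m[145:220,270:355]
P=cloud(c); print('z blue',np.percentile(P[b>0][:,2],[10,50,90]).round(4))
E=[];
for v in range(172,195):
    us=np.nonzero(b[v])[0]; E+= [onplane(c,us.min()-.5,v,.05)[:2],onplane(c,us.max()+.5,v,.05)[:2]]
E=np.array(E)
r=least_squares(lambda q:np.hypot(*(E-q[:2]).T)-q[2],[.44,-.36,.033]).x;print('outer',r.round(4))
T=np.array([[.9397,.342],[-.342,.9397]])
print('rel gate',(T.T@0 if 0 else 0), np.array([[.9397,-.342],[.342,.9397]])@(r[:2]-[.4425,-.3604]))
# reach of fingers
plan([r[0],r[1],.1],-20)
E
```

```text
z blue [0.049  0.0497 0.0507]
outer [ 0.4403 -0.3583  0.0322]
rel gate 0 [-0.00278376  0.00125784]
t 26.03 tcp [ 0.4454 -0.3697  0.1793] yaw -19.33 down [-0.008  0.006 -1.   ] F [0.42 0.02 0.01] w 0.0858
shift units xyz [-0.31  3.18  0.36] rot comp err (tool rotvec to straight down, units6deg) [-0.029  0.111 -0.096]
```

```bash
python3 - <<'E'
from h import *
for t,x0,x1,y0,y1,k in(('w12',240,400,200,330,5),('w15',160,480,240,340,2.4)):
    c=load(t);im=cv2.resize(c['color'][y0:y1,x0:x1,::-1],None,fx=k,fy=k,interpolation=cv2.INTER_CUBIC); cv2.imwrite(f'pics/{t}z.png',np.clip(im.astype(int)*2,0,255).astype(np.uint8))
E
```

```text
(no output)
```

View pics/w12z.png

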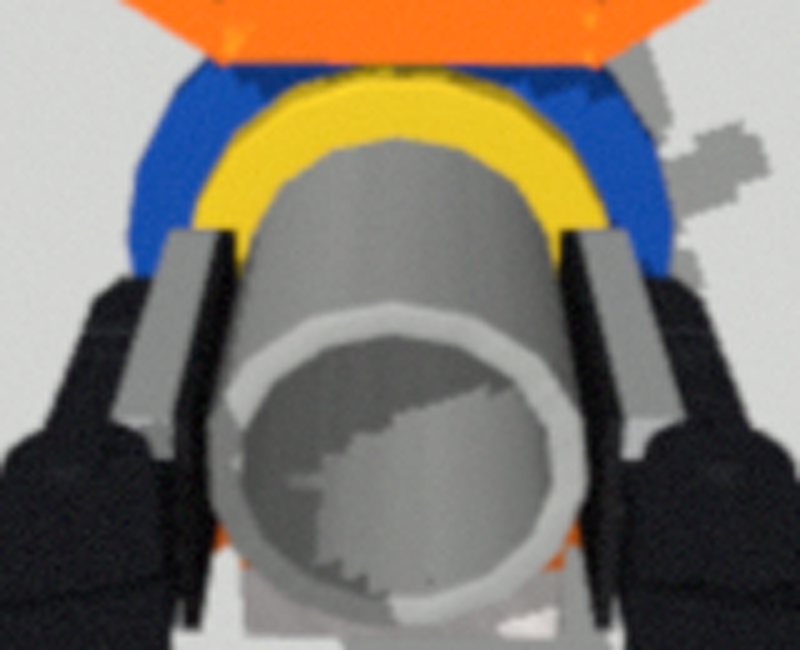

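View pics/w15z.png

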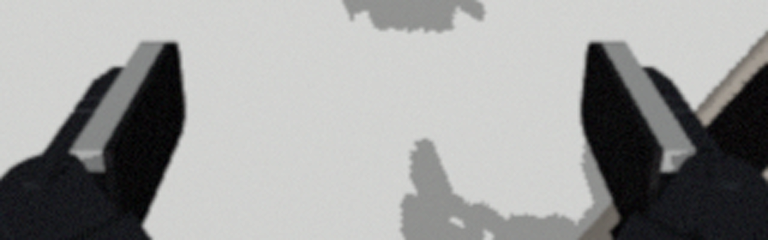

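```bash
python3 - <<'E'
from h import *
def f(tag,pose,yaw,x,pts):
    c=load(tag)
    w=load('w15')
    # camera in tool from calibration constants
    Rc=np.array([[1,-.002,.001],[.002,.323,-.946],[.001,.946,.323]]);tc=np.array([-.001,-.142,.082]);K=c['intrinsics']
    for u,v in pts:
        d=Rc@np.array([(u-K[0,2])/K[0,0],-(v-K[1,2])/K[1,1],-1]); p=tc+d*(x-tc[0])/d[0]; print(tag,(u,v),p.round(4))
f('w12',0,0,-.0177,[(283.6,246.4),(275.6,283.6)])
f('w15',0,0,-.0427,[(234.2,257.5),(203.8,306.7)])
E
```

```text
w12 (283.6, 246.4) [-0.0177 -0.0199  0.0174]
w12 (275.6, 283.6) [-0.0177 -0.0467  0.0157]
w15 (234.2, 257.5) [-0.0427 -0.0159  0.0092]
w15 (203.8, 306.7) [-0.0427 -0.0548  0.0115]
```

```bash
python3 - <<'E'
from h import *
Rc=np.array([[1,-.002,.001],[.002,.323,-.946],[.001,.946,.323]]);tc=np.array([-.001,-.142,.082]);K=load('w12')['intrinsics']
for u,v in [(283.6,246.4),(275.6,283.6),(234.2,257.5),(203.8,306.7)]:
    d=Rc@np.array([(u-K[0,2])/K[0,0],-(v-K[1,2])/K[1,1],-1]); p=tc+d*(.011-tc[2])/d[2]; print(p.round(4))
E
```

```text
[-0.0194 -0.0077  0.011 ]
[-0.0189 -0.04    0.011 ]
[-0.0417 -0.019   0.011 ]
[-0.043  -0.0542  0.011 ]
```

Call:
{"op": "move_arm", "data": {
  "targets": [
    {"delta_rot": [-0.03,0.11,-0.1],"translation": [-0.28,0.6,0.34],"fingers": 1},
    {"delta_rot": [0,0,0],"translation": [0,0.8,0],"fingers": 1},
    {"delta_rot": [0,0,0],"translation": [0,0.8,0],"fingers": 1},
    {"delta_rot": [0,0,0],"translation": [0,0.6,0],"fingers": 1},
    {"delta_rot": [0,0,0],"translation": [0,0,0],"fingers": 1},
    {"delta_rot": [0,0,0],"translation": [0,0,0],"fingers": 1}
  ],
  "force": 40
}}

```text
time_s: 26.53
ee_pos: [0.4459, -0.349, 0.109]
orientation: [-0.696, 0.118, -0.12, 0.698]
force: [0.3, -0.4, 0.6]
grip_width: 0.0857
```

```bash
python3 - <<'E'
from h import *
plan([.4403,-.3583,.07],-20)
E
```

```text
t 26.53 tcp [ 0.4459 -0.349   0.109 ] yaw -19.38 down [ 0.004  0.002 -1.   ] F [ 0.26 -0.41  0.59] w 0.0857
shift units xyz [-0.09  1.56 -0.43] rot comp err (tool rotvec to straight down, units6deg) [-0.033  0.104  0.027]
```

Call:
{"op": "move_arm", "data": {
  "targets": [
    {"delta_rot": [-0.03,0.1,0.03],"translation": [-0.08,0.3,-0.4],"fingers": 1},
    {"delta_rot": [0,0,0],"translation": [0,0.5,0],"fingers": 1},
    {"delta_rot": [0,0,0],"translation": [0,0.4,0],"fingers": 1},
    {"delta_rot": [0,0,0],"translation": [0,0,0],"fingers": 1}
  ]
}}

```text
time_s: 26.87
ee_pos: [0.4426, -0.3579, 0.0798]
orientation: [0.697, -0.121, 0.123, -0.696]
force: [-0.4, -0.3, -0.2]
grip_width: 0.0855
```

```bash
python3 - <<'E'
from h import *
plan([.4403,-.3583,.03],-20)
E
```

```text
t 26.87 tcp [ 0.4426 -0.3579  0.0798] yaw -19.88 down [ 0.003 -0.003 -1.   ] F [-0.4  -0.35 -0.23] w 0.0855
shift units xyz [-0.09  1.99 -0.04] rot comp err (tool rotvec to straight down, units6deg) [0.018 0.02  0.037]
```

Call:
{"op": "move_arm", "data": {
  "targets": [
    {"delta_rot": [0.02,0.02,0.03],"translation": [-0.09,0.3,-0.04],"fingers": 1},
    {"delta_rot": [0,0,0],"translation": [0,0.5,0],"fingers": 1},
    {"delta_rot": [0,0,0],"translation": [0,0.5,0],"fingers": 1},
    {"delta_rot": [0,0,0],"translation": [0,0.4,0],"fingers": 1},
    {"delta_rot": [0,0,0],"translation": [0,0,0],"fingers": 1}
  ]
}}

```text
time_s: 27.28
ee_pos: [0.4398, -0.3585, 0.0327]
orientation: [-0.696, 0.123, -0.123, 0.696]
force: [-1.4, 0.0, 0.4]
grip_width: 0.0852
```

```bash
python3 - <<'E'
from h import *
plan([.4403,-.3583,.002],-20); snap('wrist','w16')
E
```

```text
t 27.28 tcp [ 0.4398 -0.3585  0.0327] yaw -20.07 down [ 0.001  0.    -1.   ] F [-1.37  0.    0.39] w 0.0852
shift units xyz [0.02 1.23 0.01] rot comp err (tool rotvec to straight down, units6deg) [-0.006 -0.011  0.006]
```

View pics/w16.png

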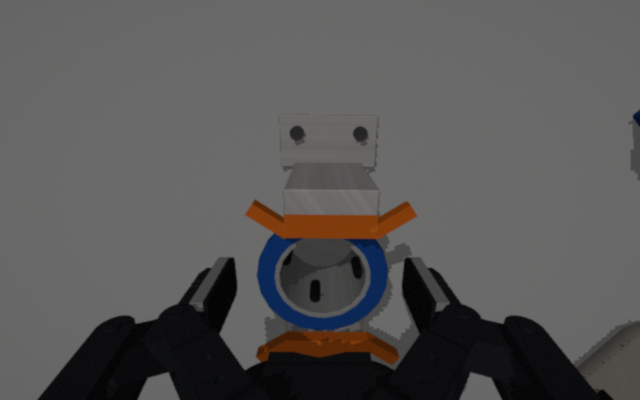

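Centred, with both fingers clear of the flange and lips. Descending the rest of the way.

Call:
{"op": "move_arm", "data": {
  "targets": [
    {"delta_rot": [0,0,0],"translation": [0.02,0.4,0.01],"fingers": 1},
    {"delta_rot": [0,0,0],"translation": [0,0.4,0],"fingers": 1},
    {"delta_rot": [0,0,0],"translation": [0,0.3,0],"fingers": 1},
    {"delta_rot": [0,0,0],"translation": [0,0,0],"fingers": 1}
  ]
}}

```text
time_s: 27.67
ee_pos: [0.4416, -0.3589, 0.0038]
orientation: [0.696, -0.122, 0.124, -0.696]
force: [-0.2, 0.3, 0.5]
grip_width: 0.0857
```

```bash
python3 - <<'E'
from h import *
plan([.4403,-.3583,.002],-20)
E
```

```text
t 27.67 tcp [ 0.4416 -0.3589  0.0038] yaw -20.06 down [ 0.003 -0.001 -1.   ] F [-0.24  0.31  0.47] w 0.0857
shift units xyz [-0.06  0.07  0.01] rot comp err (tool rotvec to straight down, units6deg) [-0.001 -0.009  0.026]
```

Call:
{"op": "move_arm", "data": {
  "targets": [
    {"delta_rot": [0,0,0.02],"translation": [-0.06,0.06,0.01],"fingers": 0.85},
    {"delta_rot": [0,0,0],"translation": [0,0,0],"fingers": 0.7},
    {"delta_rot": [0,0,0],"translation": [0,0,0],"fingers": 0.6},
    {"delta_rot": [0,0,0],"translation": [0,0,0],"fingers": 0.4},
    {"delta_rot": [0,0,0],"translation": [0,0,0],"fingers": 0.4},
    {"delta_rot": [0,0,0],"translation": [0,0,0],"fingers": 0.4}
  ]
}}

```text
time_s: 28.17
ee_pos: [0.4405, -0.3581, 0.0027]
orientation: [0.696, -0.123, 0.123, -0.696]
force: [0.1, -0.4, -2.0]
grip_width: 0.062
```

```bash
python3 - <<'E'
from h import *
plan([.4403,-.3583,.002],-20)
E
```

```text
t 28.17 tcp [ 0.4405 -0.3581  0.0027] yaw -20.04 down [ 0.001 -0.    -1.   ] F [ 0.08 -0.37 -1.97] w 0.062
shift units xyz [-0.    0.03 -0.01] rot comp err (tool rotvec to straight down, units6deg) [ 0.001 -0.007  0.008]
```

Call:
{"op": "move_arm", "data": {
  "targets": [
    {"delta_rot": [0,0,0],"translation": [0,0,0],"fingers": 0.4},
    {"delta_rot": [0,0,0],"translation": [0,0,0],"fingers": 0.4}
  ]
}}

```text
time_s: 28.33
ee_pos: [0.4404, -0.3581, 0.0026]
orientation: [0.696, -0.123, 0.123, -0.696]
force: [0.0, 0.2, -1.9]
grip_width: 0.0621
```

```bash
python3 - <<'E'
from h import *
plan([.4403,-.3583,.002],-20); snap('wrist','w17')
c=load('w17');cv2.imwrite('pics/w17z.png',np.clip(cv2.resize(c['color'][200:350,180:460,::-1],None,fx=2.8,fy=2.8,interpolation=cv2.INTER_CUBIC).astype(int)*2,0,255).astype(np.uint8))
E
```

```text
t 28.33 tcp [ 0.4404 -0.3581  0.0026] yaw -20.04 down [ 0.001 -0.001 -1.   ] F [ 0.    0.21 -1.85] w 0.0621
shift units xyz [-0.    0.02 -0.01] rot comp err (tool rotvec to straight down, units6deg) [ 0.002 -0.007  0.008]
```

View pics/w17z.png

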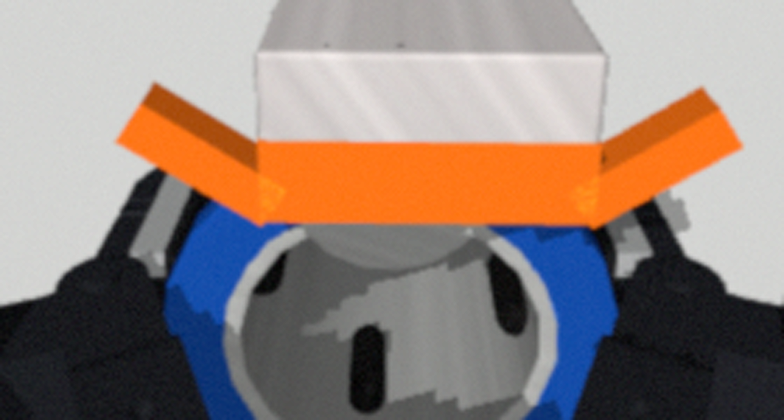

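Call:
{"op": "move_arm", "data": {
  "targets": [
    {"delta_rot": [0,0,0],"translation": [0,0,0],"fingers": 0.9},
    {"delta_rot": [0,0,0],"translation": [0,0,0],"fingers": 1},
    {"delta_rot": [0,0,0],"translation": [0,0,0],"fingers": 1},
    {"delta_rot": [0,0,0],"translation": [0,-0.3,0],"fingers": 1},
    {"delta_rot": [0,0,0],"translation": [0,-0.35,0],"fingers": 1},
    {"delta_rot": [0,0,0],"translation": [0,0,0],"fingers": 1},
    {"delta_rot": [0,0,0],"translation": [0,0,0],"fingers": 1}
  ]
}}

```text
time_s: 28.97
ee_pos: [0.4414, -0.3588, 0.0218]
orientation: [0.697, -0.122, 0.124, -0.696]
force: [-0.0, -0.4, -0.3]
grip_width: 0.0855
```

```bash
python3 - <<'E'
from h import *
plan([.4403,-.3583,.02],-20); snap('wrist','w18')
c=load('w18');cv2.imwrite('pics/w18z.png',np.clip(cv2.resize(c['color'][200:350,180:460,::-1],None,fx=2.8,fy=2.8,interpolation=cv2.INTER_CUBIC).astype(int)*2,0,255).astype(np.uint8))
E
```

```text
t 28.97 tcp [ 0.4414 -0.3588  0.0218] yaw -20.04 down [ 0.003 -0.002 -1.   ] F [-0.   -0.42 -0.32] w 0.0855
shift units xyz [-0.05  0.07  0.  ] rot comp err (tool rotvec to straight down, units6deg) [ 0.01  -0.006  0.031]
```

View pics/w18z.png

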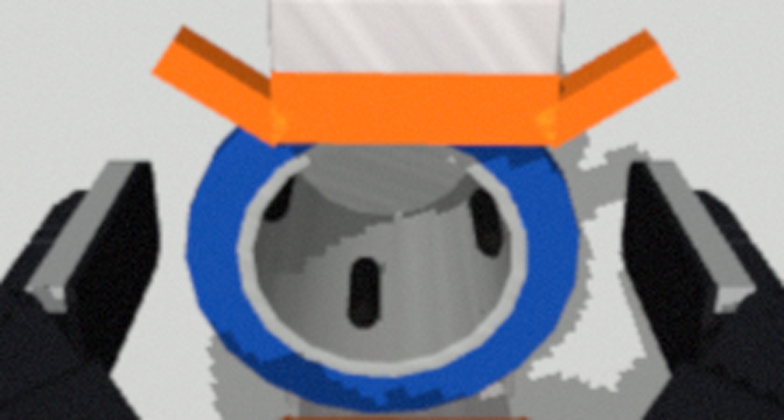

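Call:
{"op": "move_arm", "data": {
  "targets": [
    {"delta_rot": [0,0,0.03],"translation": [-0.05,0.03,0],"fingers": 0.9},
    {"delta_rot": [0,0,0],"translation": [0,0,0],"fingers": 0.8},
    {"delta_rot": [0,0,0],"translation": [0,0,0],"fingers": 0.7},
    {"delta_rot": [0,0,0],"translation": [0,0,0],"fingers": 0.5},
    {"delta_rot": [0,0,0],"translation": [0,0,0],"fingers": 0.5},
    {"delta_rot": [0,0,0],"translation": [0,0,0],"fingers": 0.5}
  ]
}}

```text
time_s: 29.52
ee_pos: [0.4405, -0.3587, 0.0219]
orientation: [0.697, -0.123, 0.123, -0.696]
force: [0.3, -0.2, 2.1]
grip_width: 0.0632
```

```bash
python3 - <<'E'
from h import *
plan([.4403,-.3583,.02],-20); snap('wrist','w19')
c=load('w19');cv2.imwrite('pics/w19z.png',np.clip(cv2.resize(c['color'][200:350,180:460,::-1],None,fx=2.8,fy=2.8,interpolation=cv2.INTER_CUBIC).astype(int)*2,0,255).astype(np.uint8))
E
```

```text
t 29.52 tcp [ 0.4405 -0.3587  0.0219] yaw -20.05 down [-0.    -0.002 -1.   ] F [ 0.31 -0.17  2.14] w 0.0632
shift units xyz [-0.01  0.08  0.01] rot comp err (tool rotvec to straight down, units6deg) [ 0.017 -0.009  0.006]
```

View pics/w19z.png

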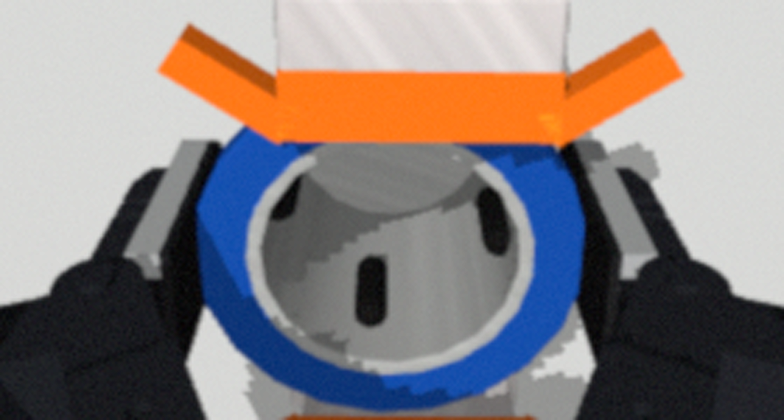

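Call:
{"op": "move_arm", "data": {
  "targets": [
    {"delta_rot": [0,0,0],"translation": [0,-0.05,0],"fingers": 0.5},
    {"delta_rot": [0,0,0],"translation": [0,-0.05,0],"fingers": 0.5},
    {"delta_rot": [0,0,0],"translation": [0,0,0],"fingers": 0.5}
  ],
  "force": 50
}}

```text
time_s: 29.82
ee_pos: [0.4397, -0.358, 0.0233]
orientation: [0.696, -0.124, 0.123, -0.696]
force: [0.4, 0.4, -1.6]
grip_width: 0.0631
```

```bash
python3 - <<'E'
from h import *
plan([.4403+.0846,-.3583-.0308,.0242],-20)
E
```

```text
t 29.82 tcp [ 0.4397 -0.358   0.0233] yaw -20.04 down [-0.002 -0.    -1.   ] F [ 0.4   0.36 -1.57] w 0.0631
shift units xyz [ 3.63 -0.04 -0.  ] rot comp err (tool rotvec to straight down, units6deg) [ 0.007 -0.007 -0.013]
```

Call:
{"op": "move_arm", "data": {
  "targets": [
    {"delta_rot": [0,0,0],"translation": [0.2,-0.03,0],"fingers": 0.5},
    {"delta_rot": [0,0,0],"translation": [0.35,0,0],"fingers": 0.5},
    {"delta_rot": [0,0,0],"translation": [0.35,0,0],"fingers": 0.5},
    {"delta_rot": [0,0,0],"translation": [0.35,0,0],"fingers": 0.5},
    {"delta_rot": [0,0,0],"translation": [0.2,0,0],"fingers": 0.5}
  ]
}}

```text
time_s: 30.23
ee_pos: [0.4755, -0.3712, 0.0229]
orientation: [-0.696, 0.125, -0.122, 0.696]
force: [-0.2, 0.6, -1.0]
grip_width: 0.063
```

```bash
python3 - <<'E'
from h import *
plan([.4403+.0846,-.3583-.0308,.0245],-20)
E
```

```text
t 30.23 tcp [ 0.4755 -0.3712  0.0229] yaw -20.1 down [-0.003  0.001 -1.   ] F [-0.17  0.63 -1.01] w 0.063
shift units xyz [ 2.1  -0.07  0.01] rot comp err (tool rotvec to straight down, units6deg) [ 0.004 -0.016 -0.031]
```

Call:
{"op": "move_arm", "data": {
  "targets": [
    {"delta_rot": [0,0,-0.03],"translation": [0.35,-0.07,0],"fingers": 0.5},
    {"delta_rot": [0,0,0],"translation": [0.4,0,0],"fingers": 0.5},
    {"delta_rot": [0,0,0],"translation": [0.4,0,0],"fingers": 0.5},
    {"delta_rot": [0,0,0],"translation": [0.4,0,0],"fingers": 0.5},
    {"delta_rot": [0,0,0],"translation": [0.4,0,0],"fingers": 0.5},
    {"delta_rot": [0,0,0],"translation": [0.1,0,0],"fingers": 0.5},
    {"delta_rot": [0,0,0],"translation": [0,0,0],"fingers": 0.5}
  ]
}}

```text
time_s: 30.82
ee_pos: [0.5318, -0.3904, 0.0241]
orientation: [-0.696, 0.122, -0.124, 0.697]
force: [-0.2, 0.4, -1.7]
grip_width: 0.0629
```

```bash
python3 - <<'E'
from h import *
plan([.4403+.0846,-.3583-.0308,.16],-20); snap('side','s20');snap('wrist','w20')
c=load('s20');cv2.imwrite('pics/s20c.png',cv2.resize(c['color'][130:230,360:490,::-1],None,fx=6,fy=6,interpolation=cv2.INTER_CUBIC))
E
```

```text
t 30.82 tcp [ 0.5318 -0.3904  0.0241] yaw -20.02 down [ 0.003  0.001 -1.   ] F [-0.18  0.36 -1.72] w 0.0629
shift units xyz [-0.27 -5.44 -0.04] rot comp err (tool rotvec to straight down, units6deg) [-0.013 -0.003  0.021]
```

View pics/s20c.png

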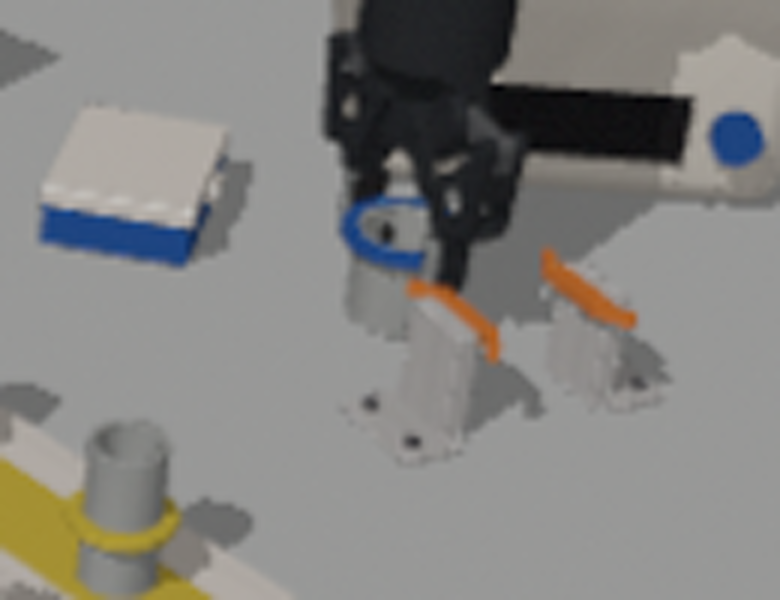

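View pics/w20.png

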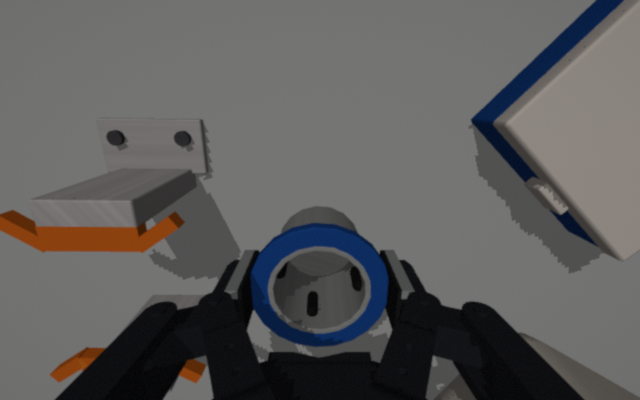

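Call:
{"op": "move_arm", "data": {
  "targets": [
    {"delta_rot": [0,0,0],"translation": [0,-0.3,0],"fingers": 0.5},
    {"delta_rot": [0,0,0],"translation": [0,-0.6,0],"fingers": 0.5},
    {"delta_rot": [0,0,0],"translation": [0,-0.8,0],"fingers": 0.5},
    {"delta_rot": [0,0,0],"translation": [0,-0.8,0],"fingers": 0.5},
    {"delta_rot": [0,0,0],"translation": [0,-0.8,0],"fingers": 0.5},
    {"delta_rot": [0,0,0],"translation": [0,-0.8,0],"fingers": 0.5},
    {"delta_rot": [0,0,0],"translation": [0,-0.8,0],"fingers": 0.5},
    {"delta_rot": [0,0,0],"translation": [0,-0.5,0],"fingers": 0.5},
    {"delta_rot": [0,0,0],"translation": [0,0,0],"fingers": 0.5}
  ]
}}

```text
time_s: 31.67
ee_pos: [0.5243, -0.3889, 0.167]
orientation: [-0.696, 0.126, -0.121, 0.697]
force: [0.5, -1.0, -1.1]
grip_width: 0.0628
```

```bash
python3 - <<'E'
from h import *
plan([.4932,.0915,.17],-20)
E
```

```text
t 31.67 tcp [ 0.5243 -0.3889  0.167 ] yaw -20.14 down [-0.006  0.002 -1.   ] F [ 0.5  -1.   -1.08] w 0.0628
shift units xyz [-7.78 -0.07 17.61] rot comp err (tool rotvec to straight down, units6deg) [-0.002 -0.023 -0.06 ]
```

Call:
{"op": "move_arm", "data": {
  "targets": [
    {"delta_rot": [0,0,-0.05],"translation": [-0.2,-0.1,0.4],"fingers": 0.5},
    {"delta_rot": [0,0,0],"translation": [-0.36,-0.05,0.82],"fingers": 0.5},
    {"delta_rot": [0,0,0],"translation": [-0.36,-0.05,0.82],"fingers": 0.5},
    {"delta_rot": [0,0,0],"translation": [-0.36,-0.05,0.82],"fingers": 0.5},
    {"delta_rot": [0,0,0],"translation": [-0.36,-0.05,0.82],"fingers": 0.5},
    {"delta_rot": [0,0,0],"translation": [-0.36,-0.05,0.82],"fingers": 0.5},
    {"delta_rot": [0,0,0],"translation": [-0.36,0,0.82],"fingers": 0.5},
    {"delta_rot": [0,0,0],"translation": [-0.36,0,0.82],"fingers": 0.5},
    {"delta_rot": [0,0,0],"translation": [-0.36,0,0.82],"fingers": 0.5},
    {"delta_rot": [0,0,0],"translation": [-0.36,0,0.82],"fingers": 0.5},
    {"delta_rot": [0,0,0],"translation": [-0.36,0,0.82],"fingers": 0.5},
    {"delta_rot": [0,0,0],"translation": [-0.36,0,0.82],"fingers": 0.5},
    {"delta_rot": [0,0,0],"translation": [-0.36,0,0.82],"fingers": 0.5},
    {"delta_rot": [0,0,0],"translation": [-0.36,0,0.82],"fingers": 0.5}
  ]
}}

```text
time_s: 32.83
ee_pos: [0.4872, -0.067, 0.16]
orientation: [-0.695, 0.136, -0.117, 0.697]
force: [0.8, 0.7, -1.5]
grip_width: 0.0633
```

```bash
python3 - <<'E'
from h import *
plan([.4932,.0915,.16],-20)
E
```

```text
t 32.83 tcp [ 0.4872 -0.067   0.16  ] yaw -20.6 down [-0.026  0.007 -1.   ] F [ 0.77  0.71 -1.45] w 0.0633
shift units xyz [-2.01  0.04  6.02] rot comp err (tool rotvec to straight down, units6deg) [ 0.019 -0.1   -0.257]
```

Call:
{"op": "move_arm", "data": {
  "targets": [
    {"delta_rot": [0.02,-0.1,-0.15],"translation": [-0.27,-0.05,0.8],"fingers": 0.5},
    {"delta_rot": [0,0,-0.1],"translation": [-0.27,-0.05,0.8],"fingers": 0.5},
    {"delta_rot": [0,0,0],"translation": [-0.27,0,0.8],"fingers": 0.5},
    {"delta_rot": [0,0,0],"translation": [-0.27,0,0.8],"fingers": 0.5},
    {"delta_rot": [0,0,0],"translation": [-0.27,0,0.8],"fingers": 0.5},
    {"delta_rot": [0,0,0],"translation": [-0.25,0,0.7],"fingers": 0.5},
    {"delta_rot": [0,0,0],"translation": [-0.1,0,0.4],"fingers": 0.5},
    {"delta_rot": [0,0,0],"translation": [0,0,0.1],"fingers": 0.5},
    {"delta_rot": [0,0,0],"translation": [0,0,0],"fingers": 0.5}
  ]
}}

```text
time_s: 33.58
ee_pos: [0.4747, 0.0872, 0.1513]
orientation: [0.699, -0.124, 0.112, -0.695]
force: [-0.2, -1.1, -1.4]
grip_width: 0.063
```

```bash
python3 - <<'E'
from h import *
plan([.4932,.0915,.06],-20);snap('wrist','w21')
E
```

```text
t 33.58 tcp [0.4747 0.0872 0.1513] yaw -19.22 down [-0.018 -0.002 -1.   ] F [-0.25 -1.09 -1.37] w 0.063
shift units xyz [0.7  3.64 0.43] rot comp err (tool rotvec to straight down, units6deg) [ 0.074  0.13  -0.159]
```

View pics/w21.png

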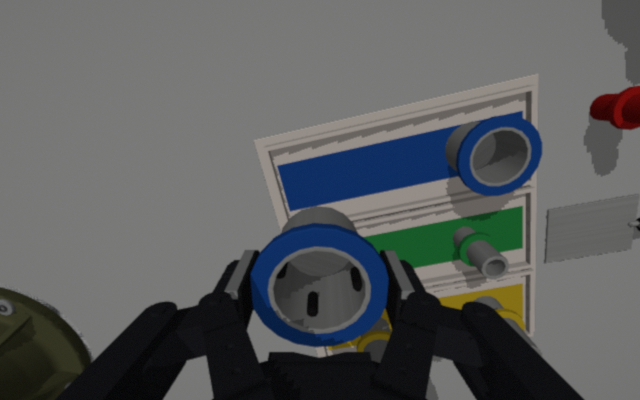

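Call:
{"op": "move_arm", "data": {
  "targets": [
    {"delta_rot": [0.07,0.12,-0.15],"translation": [0.4,0.3,0.3],"fingers": 0.5},
    {"delta_rot": [0,0,0],"translation": [0.25,0.7,0.1],"fingers": 0.5},
    {"delta_rot": [0,0,0],"translation": [0,0.8,0],"fingers": 0.5},
    {"delta_rot": [0,0,0],"translation": [0,0.8,0],"fingers": 0.5},
    {"delta_rot": [0,0,0],"translation": [0,0.6,0],"fingers": 0.5},
    {"delta_rot": [0,0,0],"translation": [0,0,0],"fingers": 0.5},
    {"delta_rot": [0,0,0],"translation": [0,0,0],"fingers": 0.5}
  ]
}}

```text
time_s: 34.22
ee_pos: [0.4924, 0.0812, 0.0659]
orientation: [0.698, -0.128, 0.126, -0.693]
force: [0.5, -0.4, -1.4]
grip_width: 0.0629
```

```bash
python3 - <<'E'
from h import *
plan([.4932,.0915,.04],-20)
E
```

```text
t 34.22 tcp [0.4924 0.0812 0.0659] yaw -20.69 down [-0.003 -0.006 -1.   ] F [ 0.54 -0.38 -1.41] w 0.0629
shift units xyz [-0.12  1.04  0.4 ] rot comp err (tool rotvec to straight down, units6deg) [ 0.062 -0.115 -0.007]
```

Call:
{"op": "move_arm", "data": {
  "targets": [
    {"delta_rot": [0.06,-0.11,0],"translation": [-0.1,0.3,0.37],"fingers": 0.5},
    {"delta_rot": [0,0,0],"translation": [0,0.4,0],"fingers": 0.5},
    {"delta_rot": [0,0,0],"translation": [0,0.15,0],"fingers": 0.5},
    {"delta_rot": [0,0,0],"translation": [0,0,0],"fingers": 0.5}
  ]
}}

```text
time_s: 34.55
ee_pos: [0.495, 0.0899, 0.0449]
orientation: [-0.696, 0.123, -0.125, 0.696]
force: [-0.0, 1.0, -0.4]
grip_width: 0.0631
```

```bash
python3 - <<'E'
from h import *
plan([.4932,.0915,.030],-20)
E
```

```text
t 34.55 tcp [0.495  0.0899 0.0449] yaw -20.14 down [ 0.003 -0.    -1.   ] F [-0.03  1.01 -0.44] w 0.0631
shift units xyz [-0.09  0.6   0.03] rot comp err (tool rotvec to straight down, units6deg) [-0.006 -0.023  0.029]
```

Call:
{"op": "move_arm", "data": {
  "targets": [
    {"delta_rot": [0,-0.02,0.03],"translation": [-0.05,0.2,0.03],"fingers": 0.5},
    {"delta_rot": [0,0,0],"translation": [0,0.15,0],"fingers": 0.5},
    {"delta_rot": [0,0,0],"translation": [0,0.08,0],"fingers": 0.5},
    {"delta_rot": [0,0,0],"translation": [0,0.03,0],"fingers": 0.5}
  ]
}}

```text
time_s: 34.88
ee_pos: [0.495, 0.0914, 0.0332]
orientation: [-0.696, 0.122, -0.123, 0.697]
force: [-0.1, 0.5, -1.5]
grip_width: 0.0631
```

```bash
python3 - <<'E'
from h import *
plan([.4932,.0915,.030],-20)
E
```

```text
t 34.88 tcp [0.495  0.0914 0.0332] yaw -19.99 down [ 0.002  0.001 -1.   ] F [-0.11  0.52 -1.47] w 0.0631
shift units xyz [-0.07  0.13 -0.02] rot comp err (tool rotvec to straight down, units6deg) [-0.011  0.002  0.013]
```

Call:
{"op": "move_arm", "data": {
  "targets": [
    {"delta_rot": [0,0,0.01],"translation": [0,0.05,0],"fingers": 0.5},
    {"delta_rot": [0,0,0],"translation": [0,0.05,0],"fingers": 0.5}
  ]
}}

```text
time_s: 35.05
ee_pos: [0.4952, 0.0915, 0.0307]
orientation: [-0.696, 0.122, -0.123, 0.697]
force: [0.6, -0.4, -1.5]
grip_width: 0.0629
```

```bash
python3 - <<'E'
from h import *
plan([.4932,.0915,.030],-20)
E
```

```text
t 35.05 tcp [0.4952 0.0915 0.0307] yaw -19.98 down [ 0.001  0.001 -1.   ] F [ 0.61 -0.4  -1.48] w 0.0629
shift units xyz [-0.08  0.03 -0.03] rot comp err (tool rotvec to straight down, units6deg) [-0.012  0.003  0.006]
```

Call:
{"op": "move_arm", "data": {
  "targets": [
    {"delta_rot": [0,0,0],"translation": [0,0.04,0],"fingers": 0.5},
    {"delta_rot": [0,0,0],"translation": [0,0.02,0],"fingers": 0.5}
  ]
}}

```text
time_s: 35.22
ee_pos: [0.4953, 0.0915, 0.03]
orientation: [-0.696, 0.123, -0.123, 0.697]
force: [-2.5, -1.3, 5.9]
grip_width: 0.0628
```

```bash
python3 - <<'E'
from h import *
plan([.4932,.0915,.030],-20)
E
```

```text
t 35.22 tcp [0.4953 0.0915 0.03  ] yaw -19.99 down [ 0.001  0.    -1.   ] F [-2.52 -1.34  5.86] w 0.0628
shift units xyz [-0.08 -0.   -0.03] rot comp err (tool rotvec to straight down, units6deg) [-0.005  0.002  0.005]
```

On the floor at 5.9 N. Releasing and rising.

Call:
{"op": "move_arm", "data": {
  "targets": [
    {"delta_rot": [0,0,0],"translation": [0,0,0],"fingers": 0.85},
    {"delta_rot": [0,0,0],"translation": [0,0,0],"fingers": 1},
    {"delta_rot": [0,0,0],"translation": [0,0,0],"fingers": 1},
    {"delta_rot": [0,0,0],"translation": [0,0,0],"fingers": 1},
    {"delta_rot": [0,0,0],"translation": [0,-0.4,0],"fingers": 1},
    {"delta_rot": [0,0,0],"translation": [0,-0.8,0],"fingers": 1},
    {"delta_rot": [0,0,0],"translation": [0,-1,0],"fingers": 1},
    {"delta_rot": [0,0,0],"translation": [0,-1,0],"fingers": 1},
    {"delta_rot": [0,0,0],"translation": [0,-1,0],"fingers": 1},
    {"delta_rot": [0,0,0],"translation": [0,-1,0],"fingers": 1},
    {"delta_rot": [0,0,0],"translation": [0,-1,-0.5],"fingers": 1},
    {"delta_rot": [0,0,0],"translation": [0,0,-0.5],"fingers": 1},
    {"delta_rot": [0,0,0],"translation": [0,0,0],"fingers": 1}
  ]
}}

```text
time_s: 36.3
ee_pos: [0.4866, 0.07, 0.1979]
orientation: [-0.696, 0.119, -0.122, 0.698]
force: [0.7, -0.6, -0.6]
grip_width: 0.0857
```

```bash
python3 - <<'E'
from h import *
st();snap('wrist','w22');snap('side','s22');snap('top','t22')
cv2.imwrite('pics/t22c.png',cv2.resize(load('t22')['color'][140:270,270:480,::-1],None,fx=3.8,fy=3.8,interpolation=cv2.INTER_CUBIC))
E
```

```text
t 36.3 tcp [0.4866 0.07   0.1979] yaw -19.64 down [ 0.004  0.002 -1.   ] F [ 0.7  -0.62 -0.56] w 0.0857
```

View pics/w22.png

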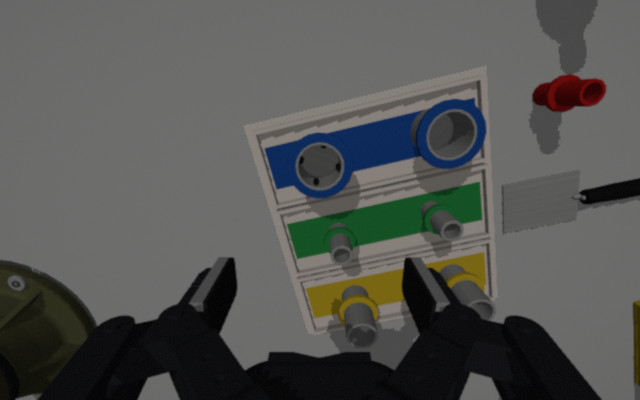

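View pics/s22.png

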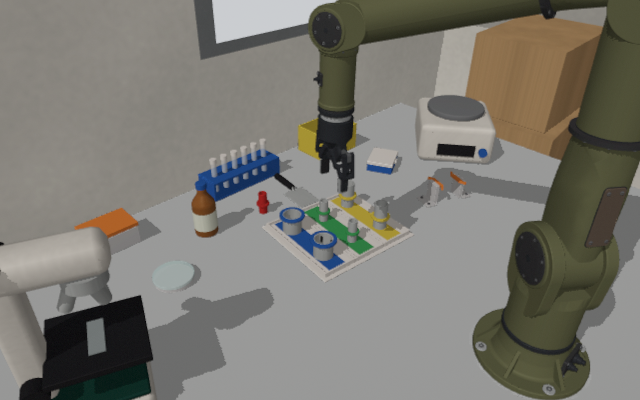

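View pics/t22c.png

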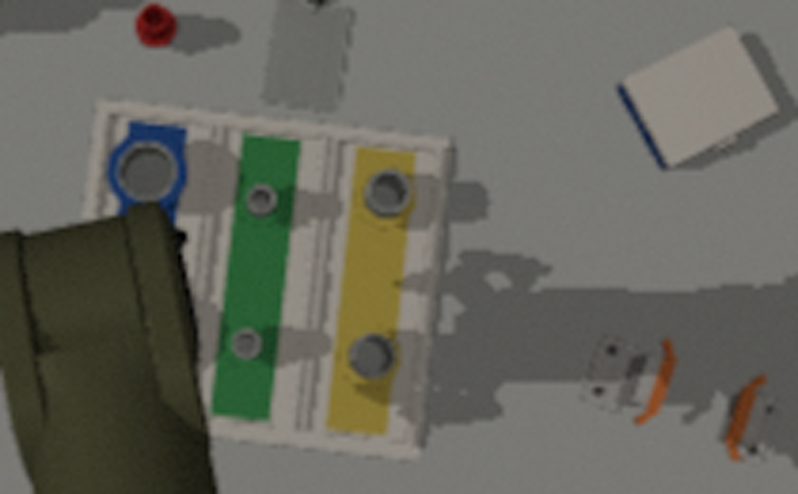

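The wrist view shows all three cups upright beside their references: large at (320,165), small at (341,243), medium at (357,310). One last numeric check, then I hand in.

```bash
python3 - <<'E'
from h import *
P=cloud(load('w22'));c=load('w22')
a=np.radians(-6.3);ax=np.array([np.cos(a),np.sin(a)]);ny=np.array([-ax[1],ax[0]])
m=P[...,2]; 
for k,ctr,top in(('large',(.5529,.0849),.058),('small',(.542,-.0106),.070),('medium',(.5315,-.1059),.080)):
    d=P[...,:2]-ctr; X=d@ax;Y=d@ny; s=(abs(m-top)<.003)&(abs(Y)<.045)&(X<0)&(X>-.12)
    x,y=X[s],Y[s]; print(k,'n',s.sum(),'rim centre in row x,y',((x.min()+x.max())/2).round(4),((y.min()+y.max())/2).round(4),'span',np.ptp(x).round(3),np.ptp(y).round(3),'z',np.median(m[s]).round(4))
d=cv2.absdiff(load('s22')['color'],load('side0')['color']).max(2)
for n,(x0,y0,x1,y1) in dict(bottle=(190,180,220,240),dish=(150,260,198,292),red=(255,188,272,216),spatula=(272,172,315,208),refL=(276,205,308,236)).items(): print(n,(d[y0:y1,x0:x1]>40).mean().round(3))
print(env.finish_job()); st()
E
```

```text
large n 1992 rim centre in row x,y -0.0593 -0.0005 span 0.065 0.065 z 0.0577
small n 205 rim centre in row x,y -0.0575 0.0011 span 0.023 0.023 z 0.0694
medium n 302 rim centre in row x,y -0.0557 -0.0023 span 0.035 0.036 z 0.0793
bottle 0.0
dish 0.0
red 0.0
spatula 0.0
refL 0.0
the job is handed in; nothing more can be done
None
the job is handed in; nothing more can be done
```

All three cups now stand upright in their own rows next to the like cups, and I handed the job in at about 36.5 s of the 72 s allowed. I don't have the verdict, because handing in doesn't report one.

**What I did:** I lifted out the small cup and set it in the green row. Then I carried the medium and large cups together into the gate and pulled the medium one free. The pull peaked at about 10 N at the wrist, including weight. The medium cup went into the yellow row. I slid the large cup out of the gate and set it in the blue row.

**Last checks, from the wrist camera:**

| Cup | Position in its row (x, y) | Rim height measured | Rim height expected |
|---|---|---|---|
| Large | (−59, −1) mm | 57.7 mm | 58 mm |
| Small | (−58, 1) mm | 69.4 mm | 70 mm |
| Medium | (−56, −2) mm | 79.3 mm | 80 mm |

- **Things to leave alone:** The bottle, dish, red look-alike, spatula and the large cup already in its row look unchanged from the first side picture. I checked the other two row cups and the slide box only by eye, and they looked in place.

**What went differently:**
- **Large cup grip:** My first try at its body closed on the flange at about 62 mm, so I let go, rose 19 mm and held it by the flange instead.
- **Small drop at the gate:** The large cup probably dropped up to 5 mm onto the bench when the two parted, and it stayed upright.
- **Contact force:** Setting down the small cup briefly read 19 N; the other two read 5 to 6 N.

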